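# Set up the can lane: stand the divider in its foot and select mark three

## Task

Set up the can lane for the next pack: lift the wooden divider plate out of its leaning rack and stand it upright, tab on top, in the middle of the slot of the metal foot, pushed fully home. Also click the pointer knob on the sloping selector box round to its third mark (three dots). Leave the loose can in front of the stacks, the tape roll and the round counter where they stand, and let go of everything.

Things in the scene. Friction and masses are not known exactly. Their poses are not given: they have to be found in the camera images.
- divider_mid (a point): Centre of the loose light-wood divider, about 0.14 kg: panel 120 wide, 10 thick, 80 mm high, with a tab 50 wide, 10 thick, 35 mm high on the middle of its top edge. The lower edge is 57.5 mm along -z, the middle of the tab 40 mm along +z. z runs up the plate, x along its width, y across its thickness. It starts in the rack, z leaning 30 degrees. Either face may point either way in the slot.
- rack: Fixed rack: grey base 150 x 110 x 8 mm with an aluminium channel along its x that leans 30 degrees to its +y (about the robot's left) and holds the plate. Origin under its centre, z up; top about 75 mm high. It covers the plate up to 20 mm from the lower edge in front, 54 mm behind; the tab is free on both sides. Draw the plate out along its own z.
- foot_slot (a point): Centre of the slot's mouth, on top of the fixed foot: pale aluminium block 168 x 64 x 38 mm on a thin dark plate. x runs along the slot, y across it, z up; 38 mm above the table. The slot is 131 mm long, 12 mm wide, 30 mm deep, with a 4 mm chamfer round the mouth. With the plate fully home its centre is 27.5 mm above this point.
- selector (a joint): Angle of the pointer knob, rad, growing clockwise seen from in front of its face. Four detents 30 degrees apart: marks one (left) to four (right), of one to four dots, at 0, 0.524, 1.047 and 1.571, with stops at both ends. It starts at mark one or two (very rarely balanced between). Let go between marks, it swings to the nearer one; turning over a click takes up to about 0.07 N m.
- selector_grip (a point): On the axis of the black knob, half-way up its grip bar, 25 mm off the face of the fixed grey box. z: turning axis, out of the face, 35 degrees from vertical, to the robot's right. x: along the bar to its pointer end (white), turns with the knob. Bar 50 mm long (x), 14 wide (y), 30 high, centred here, on a skirt 52 mm across, its top 15 mm below. Box 130 x 105, 25 high in front, 97 at the back.
- can_a: Bystander: loose lidded can of nuts, 70 mm across, 45 mm high, origin at the centre of its underside. Fixed stacks of such cans, up to about 0.4 m tall, stand behind it and to its left.
- tape: Bystander: roll of tape lying flat, 82 mm across, 24 mm high, origin at the centre of its underside. The label dispenser to its left is fixed and 245 mm high.
- counter: Bystander: round pale tally counter, 52 x 45 x 17 mm, origin at the centre of its underside.

How it is judged:
By the outcome, as a careful person would: the job done as asked, in the order asked, and still so for the second after the job is handed in, with the robot touching nothing.
It also fails if it takes over 61 s, if anything falls off the work surface, if the arm or the gripper's body presses on something with over 40 N, if the wrist force passes 120 N, or if a joint passes its speed limit or range.

## Robot

A 7-joint arm with a two-finger parallel gripper is mounted at the origin on a cart in front of the work surface, level with it; the furniture and walls round the work are solid. World frame = base frame: x ahead of the robot, y to its left, z up, the work surface at z = 0. Lengths are in m, angles in rad, forces in N, time in s.
With the tool pointing down it reaches from about 0.4 to 0.925 m from the base axis. Payload 5.6 kg.
Tool frame: the origin (TCP) lies at the very end of the fingers, on their centre line; the grasp point (between the pads) lies 19 mm behind it; z points along the fingers, y is the direction in which the jaws open and shut (so a half turn about z gives the same grasp; the last joint's range is limited). The gripper opens to 85 mm and grips with 20 to 120 N. Pads are 22 mm wide; open, the fingers measure 114 mm over their backs; the gripper's body (76 mm by 85 mm) begins 54 mm behind the grasp point. The pads swing forward as they close: fully open they stand 13 mm farther back than shut.
Start: joints at [-1.291, 0.468, -0.012, 1.603, 0.006, 1.071, -0.056], TCP at [0.206, 0.616, 0.231] pointing down, gripper open.
Joint ranges: [-2.53, 2.53], [-0.31, 2.02], [-1.57, 1.55], [0.28, 2.44], [-1.29, 4.43], [0.15, 1.84], [-2.92, 2.92]. Speed limits (rad/s): [2.57, 2.57, 3.14, 3.14, 3.14, 3.14, 3.14].

## Interface

Orientations are given as a rotation vector (axis times angle).
In Python, from station import sensors, optics, workorder, models gives the robot as it stands. The module is installed in compiled form; this text tells all that it offers.
- The arm moves only by the tool step_arm, never from a script. Its argument "motion" is a list of rows, each an object of numbers: "tx", "ty", "tz": the shift along the tool's x, y, z in units of 40 mm (1.0 is 40 mm); "roll": the turn about the tool's z in units of 6 degrees (1.0 is 6 degrees); "grip": the opening in per cent of the stroke, from 0 (shut) to 100 (fully open). A call has exactly 8 rows; each row is the pose to reach, as a shift and turn from the pose measured when the call began, along the tool's axes at that moment; what a row does not reach only later rows make up. A row lasts 1/12 s, in which the tool goes at most 41.7 mm and 7.16 degrees, less where a joint would pass 70% of its speed; a pose out of reach is approached as far as the arm can. A call with a gripper value outside its range is refused whole. The fingers move at their own pace and stop on an object; the grip force is fixed at half the most. Time passes only in rows, so rows that repeat a pose let the fingers close, or fill a call up. It gives the time, the measured TCP pose, the force and the opening at its end, in the units of the state.
- sensors.sense(): the state, without advancing time (a new reading comes with each control period).
- optics.get_image(name): name is "scene" or "top" or "wrist"; returns the picture (480x640x3 uint8, red, green, blue); there is no depth.
- optics.get_calibration(name): a dict with "fx", "fy", "cx", "cy" (pixels), "rvec" (rotation vector, rad) and "tvec" (3), from world to camera coordinates, as OpenCV has them. Camera axes: x right, y down, z forward; pixel columns grow to the right and rows downward; lengths in m; the calibration is good to about 2 mm. A picture is of the moment at which its call begins: read the wrist's pose just before it. get_calibration takes no time and is no camera call; for the wrist camera it gives the pose at the moment of the call.
- workorder.finish_job(): hands the job in, once; it reports no verdict.
Trained networks look in the newest picture that a camera, given by its name, has taken for a name from the list of things; names that differ only in an ending like _2 or _b are one class to them, and where a whole thing is asked for, a point or a joint stands for the part that bears it (a point fixed in the world has none). Each returns a list of dicts, best first, with "score" (0 to 1); they miss things now and then, are a little off and sometimes report something else, mostly with a low value. They report only what shows in the picture. A call takes as long as a camera call.
- models.look_for(camera, thing): "extent" ([left, top, right, bottom] in pixels, round what is visible of it).
The state is a dict: "time_s": time; "q": joint angles; "joint_vel": joint speeds; "effort": joint torques, N m; "ee_pos": TCP position; "eef_rot": TCP orientation; "ft_force": force on the tool from outside, world axes, zero at the start; "torque": the same for the moment, N m; "width": finger opening in m.
Only numpy, scipy, OpenCV 4.12 (cv2) and the standard library are available. Lean on these libraries where they do the work, as an engineer would, in place of code of your own. Each camera call takes 0.05 s, during which the arm holds its last target.

## Working session

There is one attempt and no reset: what is moved stays moved. The work goes in short steps, Python scripts to look and compute and a tool call to move; the robot and the scene stay as the last step left them, time stands still between calls to the robot, and variables do not carry over. Pictures are saved under pics/ and viewed, and the job is handed in when it is done.

Besides the shell and the picture viewer there is one more tool, called after "Call:" in YAML: its name, and indented under it one key for each argument. step_arm: Moves the arm, as the interface text tells. Its arguments: {"type":"object","properties":{"motion":{"type":"array","items":{"type":"object","properties":{"tx":{"type":"number"},"ty":{"type":"number"},"tz":{"type":"number"},"roll":{"type":"number"},"grip":{"type":"number"}}}}},"required":["motion"]}

```bash
mkdir -p pics; python3 - <<'E'
from station import sensors, optics, models
import cv2
s=sensors.sense();print(s)
for n in ["scene","top","wrist"]:
    im=optics.get_image(n);cv2.imwrite(f"pics/{n}0.png",im[:,:,::-1])
    print(n,optics.get_calibration(n))
E
```

```text
{'time_s': 0.0, 'q': array([-1.2910253 ,  0.46841506, -0.01162036,  1.60365746,  0.00602609,
        1.0713905 , -0.05630989]), 'joint_vel': array([-1.22961385e-04,  1.18546610e-03, -3.56001178e-06,  1.12132173e-03,
        7.94905861e-04, -1.31938278e-03, -1.16692357e-03]), 'effort': array([-1.83438562e-03, -5.32383192e+01,  2.05358653e-02, -2.51315153e+01,
        1.13560923e-02,  7.56054826e-03, -1.01913767e-05]), 'ee_pos': array([0.20605705, 0.61586717, 0.23029976]), 'eef_rot': array([-5.04855118e-01, -3.10060459e+00,  2.87372137e-03]), 'ft_force': array([-0.30984784,  0.08368847,  0.50640294]), 'torque': array([-0.02625628, -0.00027753,  0.02976414]), 'width': 0.08519353982373835}
scene {'fx': 595.8073175729195, 'fy': 595.8073175729195, 'cx': 325.8818745165441, 'cy': 234.00362966411373, 'rvec': array([ 2.1406436 , -1.21148598,  0.45142893]), 'tvec': array([-0.2540314 ,  0.41085709,  1.31689546])}
top {'fx': 491.10989481607004, 'fy': 491.10989481607004, 'cx': 318.73497636012286, 'cy': 235.09596849516825, 'rvec': array([ 2.0986717 , -2.1435693 ,  0.13492673]), 'tvec': array([0.05041247, 0.57731406, 1.09057257])}
wrist {'fx': 343.9682733733971, 'fy': 343.9682733733971, 'cx': 320.48217739773855, 'cy': 235.52519675527648, 'rvec': array([-2.32039256, -1.67119151, -0.27792459]), 'tvec': array([-0.6492819 , -0.04238466,  0.38028267])}
```

View pics/scene0.png

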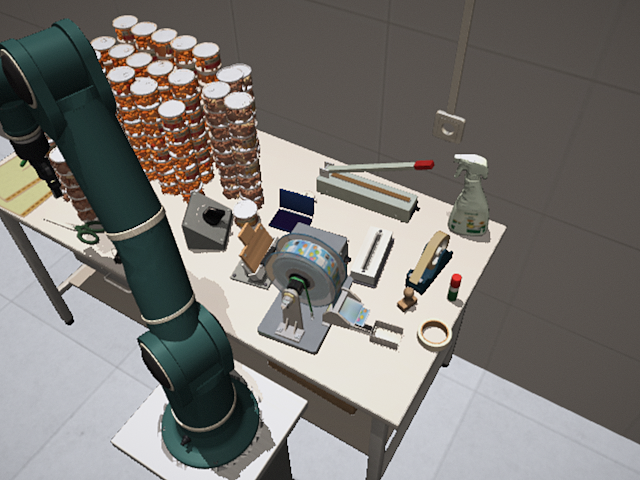

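View pics/top0.png

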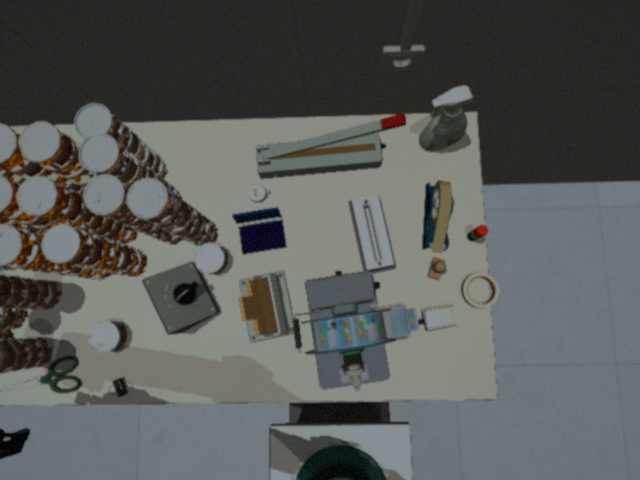

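View pics/wrist0.png

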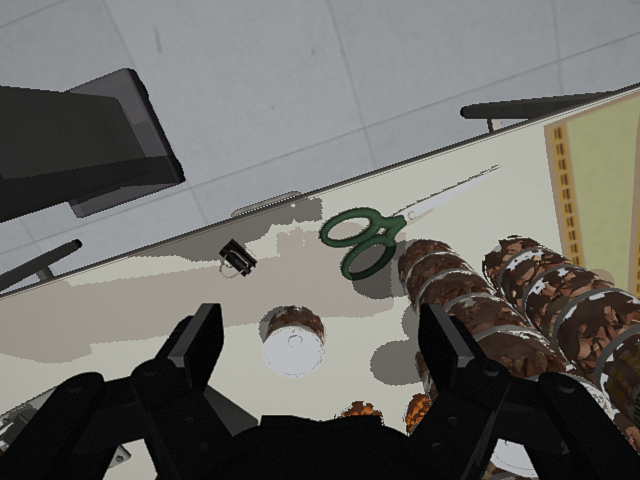

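The overhead view shows the selector box at about (182,297), the rack with the plate at (265,305), the foot at (373,232), the tape at (480,289), the counter at (258,193) and cans at (211,258) and (108,335). I'll zoom in to measure.

```bash
cat > h.py <<'E'
import numpy as np,cv2
from station import sensors, optics, models
def ray(c,u,v):
    R=cv2.Rodrigues(c["rvec"])[0];o=-R.T@c["tvec"]
    d=R.T@np.array([(u-c["cx"])/c["fx"],(v-c["cy"])/c["fy"],1.]);return o,d
def atz(c,u,v,z):
    o,d=ray(c,u,v);return o+d*(z-o[2])/d[2]
def proj(c,P):
    R=cv2.Rodrigues(c["rvec"])[0]
    p=(R@np.atleast_2d(P).T).T+c["tvec"]
    return np.c_[c["fx"]*p[:,0]/p[:,2]+c["cx"],c["fy"]*p[:,1]/p[:,2]+c["cy"]]
def tri(obs):
    A=np.zeros((3,3));b=np.zeros(3)
    for c,u,v in obs:
        o,d=ray(c,u,v);d/=np.linalg.norm(d);M=np.eye(3)-np.outer(d,d);A+=M;b+=M@o
    return np.linalg.solve(A,b)
def crop(im,x0,y0,x1,y1,k,fn):
    o=cv2.resize(im[y0:y1,x0:x1,::-1],None,fx=k,fy=k,interpolation=cv2.INTER_CUBIC);cv2.imwrite(fn,o)
E
python3 - <<'E'
import cv2
from h import *
t=cv2.imread("pics/top0.png")[:,:,::-1];s=cv2.imread("pics/scene0.png")[:,:,::-1]
crop(t,135,180,405,380,2.9,"pics/t1.png")
crop(s,170,170,410,350,3.3,"pics/s1.png")
for th in ["divider_mid","rack","selector","selector_grip","can_a","tape","counter"]:
    for cam in ["scene","top"]:
        print(th,cam,[( [round(x) for x in r["extent"]],round(r["score"],2)) for r in models.look_for(cam,th)[:2]])
E
```

```text
divider_mid scene [([240, 226, 274, 273], 0.74)]
divider_mid top [([238, 280, 280, 337], 0.71)]
rack scene [([231, 236, 276, 291], 0.74), ([233, 199, 256, 227], 0.62)]
rack top [([239, 276, 293, 344], 0.76)]
selector scene [([206, 207, 223, 228], 0.75)]
selector top [([171, 280, 195, 308], 0.85), ([241, 272, 293, 344], 0.3)]
selector_grip scene [([200, 209, 223, 228], 0.77)]
selector_grip top [([170, 280, 199, 303], 0.62), ([194, 242, 226, 274], 0.55)]
can_a scene [([233, 203, 256, 227], 0.96), ([301, 189, 315, 199], 0.58)]
can_a top [([192, 238, 227, 276], 0.97)]
tape scene [([416, 317, 452, 354], 0.72)]
tape top [([458, 272, 497, 311], 0.71)]
counter scene [([206, 204, 223, 226], 0.73)]
counter top [([247, 184, 268, 204], 0.79), ([193, 242, 226, 276], 0.55)]
```

View pics/t1.png

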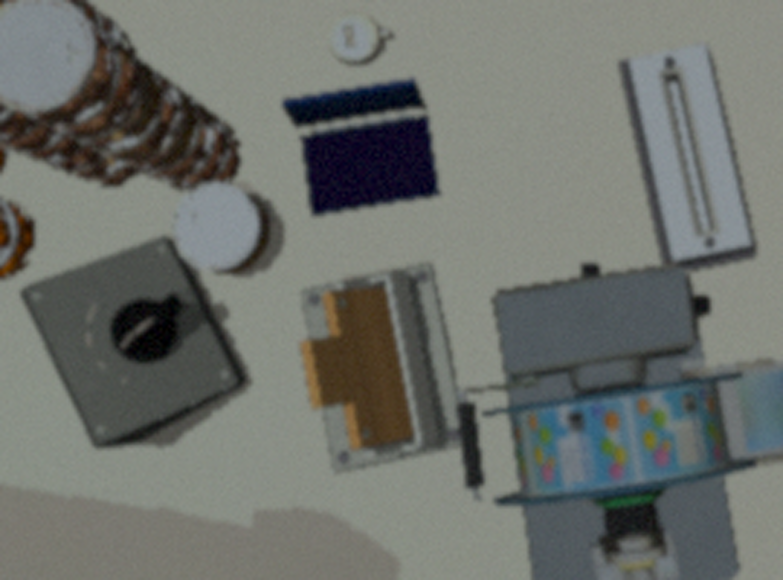

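View pics/s1.png

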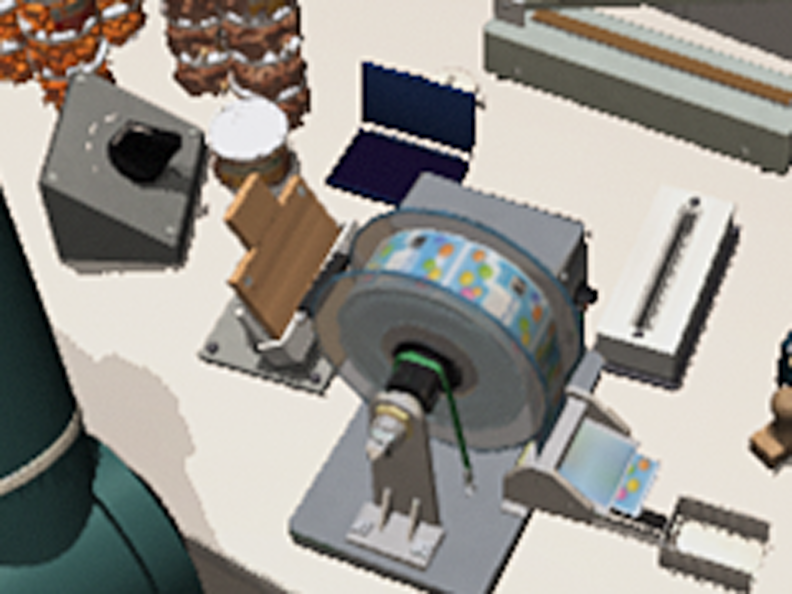

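```bash
python3 - <<'E'
import cv2
from h import *
t=cv2.imread("pics/top0.png")[:,:,::-1];s=cv2.imread("pics/scene0.png")[:,:,::-1]
a=cv2.resize(t[268:348,232:302],None,fx=7,fy=7,interpolation=cv2.INTER_CUBIC)[:,:,::-1]
b=cv2.resize(s[220:290,225:295],None,fx=7,fy=7,interpolation=cv2.INTER_CUBIC)[:,:,::-1]
cv2.imwrite("pics/t2.png",a);cv2.imwrite("pics/s2.png",b)
a=cv2.resize(t[190:275,340:410],None,fx=6,fy=6,interpolation=cv2.INTER_CUBIC)[:,:,::-1]
cv2.imwrite("pics/t3.png",a)
E
```

```text
(no output)
```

View pics/t2.png

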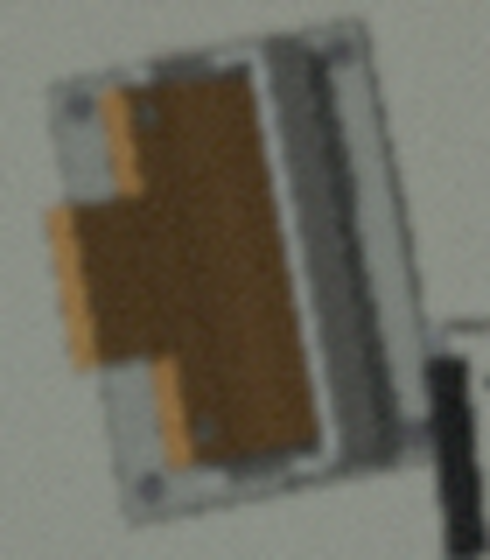

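View pics/s2.png

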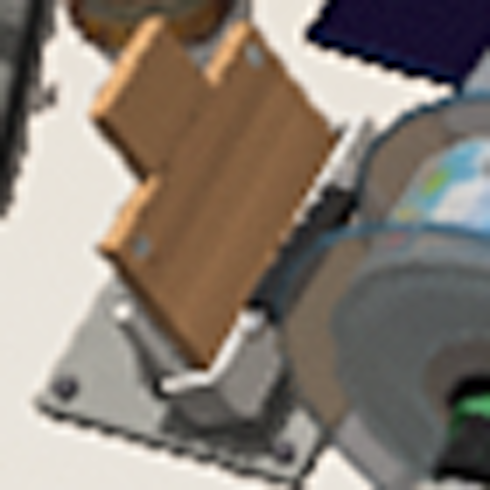

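View pics/t3.png

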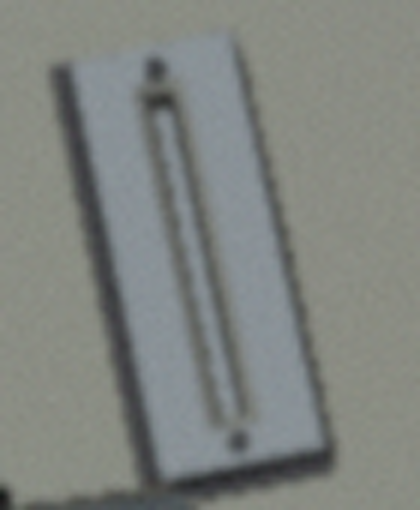

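```bash
cat > fit.py <<'E'
from h import *
from scipy.optimize import least_squares
ct=optics.get_calibration("top");cs=optics.get_calibration("scene")
def T(u,v):return (u/7+232-.43,v/7+268-.43)
def S(u,v):return (u/7+225-.43,v/7+220-.43)
pts=[((25,-5,57.5),0,T(78,205)),((-25,-5,57.5),0,T(100,360)),((25,5,57.5),0,T(48,208)),((-25,5,57.5),0,T(75,367)),
((60,-5,22.5),0,T(125,85)),((-60,-5,22.5),0,T(188,463)),((60,5,22.5),0,T(100,90)),((-60,5,22.5),0,T(170,468)),
((25,-5,57.5),1,S(163,20)),((-25,-5,57.5),1,S(105,122)),((-25,5,57.5),1,S(92,112)),((25,5,57.5),1,S(150,16)),
((-60,-5,22.5),1,S(118,250)),((-60,5,22.5),1,S(103,242)),((60,-5,22.5),1,S(250,22))]
def plate(p,lean=np.radians(30)):
    x,y,z,ps=p[:4]
    e=np.array([np.cos(ps),np.sin(ps),0]);yr=np.array([-np.sin(ps),np.cos(ps),0]);k=np.array([0,0,1.])
    zp=np.cos(lean)*k+np.sin(lean)*yr; yp=np.cos(lean)*yr-np.sin(lean)*k
    return np.array([x,y,z]),np.c_[e,yp,zp]
def res(p):
    o,R=plate(p);r=[]
    for l,c,uv in pts:
        P=o+R@np.array(l)/1000
        r+=list(proj([ct,cs][c],P)[0]-uv)
    return np.array(r)
if __name__=="__main__":
    f=least_squares(res,[.5,.15,.08,.1],loss="soft_l1")
    print("plate",f.x,np.degrees(f.x[3]));print(np.round(res(f.x).reshape(-1,2),1).tolist())
    o,R=plate(f.x);print("tabmid",o+R@[0,0,.04],"tabtop",o+R@[0,0,.0575],"low",o-R@[0,0,.0575],"z",R[:,2])
    F=lambda u,v:(u/6+340-.42,v/6+190-.42)
    c=[atz(ct,*F(u,v),.038) for u,v in [(72,65),(235,32),(332,448),(157,487),(155,68),(238,440),(158,80),(232,425)]]
    c=np.array(c);print(np.round(c,4).tolist());print("foot",c[:4].mean(0),c[4:6].mean(0),c[6:8].mean(0))
    for a,b in [(4,5),(6,7),(0,3),(1,2)]:
        d=c[a]-c[b];print(np.degrees(np.arctan2(d[1],d[0])),np.linalg.norm(d))
    print("can",atz(ct,210,257,.045),"ctr",atz(ct,258,193,.017),"knob",atz(ct,183,293,.09), "disp top", atz(ct,300,335,.2))
E
python3 fit.py
```

```text
plate [0.41791789 0.17267921 0.07539906 0.1861162 ] 10.66367260735589
[[-1.0, -0.7], [0.1, 0.5], [-0.2, -0.2], [0.1, 0.4], [-0.1, -0.4], [0.9, 0.2], [0.1, -0.2], [-0.1, 0.2], [0.6, -0.3], [0.3, -1.4], [-0.7, 0.5], [-0.4, 0.7], [0.0, -0.2], [-0.7, 1.3], [1.0, -0.2]]
tabmid [0.41421702 0.19233382 0.11004008] tabtop [0.41259788 0.20093271 0.12519552] low [0.42323789 0.14442571 0.0256026 ] z [-0.09252178  0.49136516  0.8660254 ]
[[0.6608, -0.0405, 0.038], [0.6724, -0.1048, 0.038], [0.5076, -0.1357, 0.038], [0.4941, -0.0682, 0.038], [0.6587, -0.073, 0.038], [0.5115, -0.0999, 0.038], [0.6539, -0.074, 0.038], [0.5173, -0.0978, 0.038]]
foot [ 0.5837138  -0.08730883  0.038     ] [ 0.58510146 -0.08643232  0.038     ] [ 0.58559421 -0.085899    0.038     ]
10.349848830105651 0.1496799496324787
9.887207389906001 0.138611652944765
9.444639565494176 0.16902178979641755
10.610364817524612 0.16763316408358486
can [0.53318891 0.29208297 0.045     ] ctr [0.69022039 0.18466873 0.017     ] knob [0.44893769 0.33920301 0.09      ] disp top [0.35776687 0.07308514 0.2       ]
```

```bash
cat >> h.py <<'E'
def go(x,y,z,ang=None):
    s=sensors.sense();R=cv2.Rodrigues(s["eef_rot"])[0]
    d=R.T@(np.array([x,y,z])-s["ee_pos"])/.04
    a=np.degrees(np.arctan2(R[1,1],R[0,1]));r=0
    if ang is not None:
        r=(a-ang+90)%180-90
    print("t=%.2f pos"%s["time_s"],s["ee_pos"].round(4),"jaw %.1f tilt %.2f"%(a%180,np.degrees(np.arccos(-R[2,2]))),"F",s["ft_force"].round(1),"w %.4f"%s["width"])
    print("MOVE tx %.3f ty %.3f tz %.3f roll %.2f  rows>=%.1f"%(*d,r/6,max(np.linalg.norm(d)*40/41.7,abs(r)/7.16)))
E
python3 - <<'E'
from h import *
go(.414,.195,.28,10.7)
ct=optics.get_calibration("top");c=optics.get_calibration("wrist")
for p in [(306,272),(378,272),(340,272),(377,285)]: print(atz(ct,*p,.15),atz(ct,*p,.2))
R=cv2.Rodrigues(c["rvec"])[0];print("cam",-R.T@c["tvec"],R[2])
E
```

```text
t=0.85 pos [0.2063 0.6164 0.2313] jaw 71.5 tilt 0.00 F [ 0.2 -0.1 -0.3] w 0.0851
MOVE tx -8.268 ty -8.342 tz -1.217 roll 10.13  rows>=11.3
[0.48430226 0.06273007 0.15      ] [0.47991636 0.05969921 0.2       ]
[ 0.48111017 -0.08662047  0.15      ] [ 0.47688071 -0.08233146  0.2       ]
[ 0.48279067 -0.00799396  0.15      ] [ 0.47847885 -0.00755854  0.2       ]
[ 0.45432774 -0.08355803  0.15      ] [ 0.45141092 -0.07941912  0.2       ]
cam [0.12688469 0.64277466 0.37362602] [ 0.30816645 -0.10247173 -0.94579754]
```

Call:
step_arm:
  motion:
    - {"tx": -0.6,"ty": -0.6,"tz": -0.5,"roll": 0.8,"grip": 100}
    - {"tx": -1.2,"ty": -1.3,"tz": -1.0,"roll": 1.7,"grip": 100}
    - {"tx": -1.9,"ty": -2.0,"tz": -1.2,"roll": 2.6,"grip": 100}
    - {"tx": -2.6,"ty": -2.7,"tz": -1.2,"roll": 3.6,"grip": 100}
    - {"tx": -3.3,"ty": -3.4,"tz": -1.2,"roll": 4.6,"grip": 100}
    - {"tx": -4.0,"ty": -4.1,"tz": -1.2,"roll": 5.6,"grip": 100}
    - {"tx": -4.6,"ty": -4.7,"tz": -1.2,"roll": 6.6,"grip": 100}
    - {"tx": -5.2,"ty": -5.3,"tz": -1.2,"roll": 7.6,"grip": 100}

```text
time_s: 1.52
ee_pos: [0.3368, 0.3475, 0.2796]
eef_rot: [-1.675, -2.658, -0.001]
ft_force: [0.7, 0.0, 0.8]
width: 0.0854
```

```bash
python3 - <<'E'
from h import *
c=optics.get_calibration("wrist");im=optics.get_image("wrist")
cv2.imwrite("pics/w1.png",im[:,:,::-1])
np.save("w1c.npy",c,allow_pickle=True)
go(.414,.195,.25,10.7)
E
```

```text
t=1.57 pos [0.3406 0.3411 0.2797] jaw 24.8 tilt 0.17 F [ 2.4 -5.8 -1.1] w 0.0854
MOVE tx -4.082 ty 0.134 tz 0.755 roll 2.35  rows>=4.0
```

View pics/w1.png

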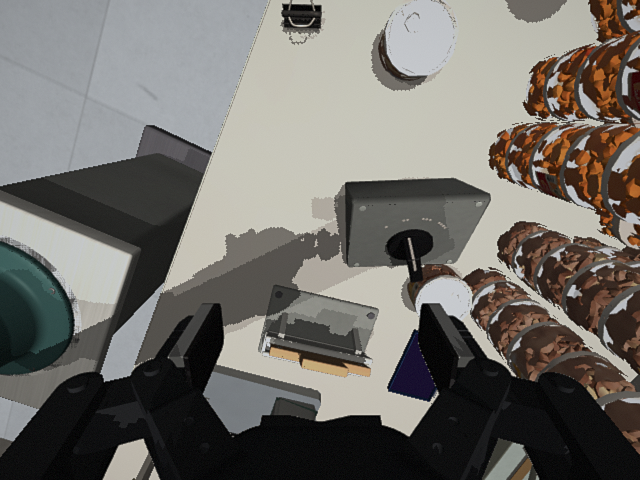

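Call:
step_arm:
  motion:
    - {"tx": -0.8,"ty": 0.0,"tz": 0.4,"roll": 0.5,"grip": 100}
    - {"tx": -1.6,"ty": 0.05,"tz": 0.8,"roll": 1.0,"grip": 100}
    - {"tx": -2.5,"ty": 0.1,"tz": 1.2,"roll": 1.5,"grip": 100}
    - {"tx": -3.4,"ty": 0.13,"tz": 1.7,"roll": 2.0,"grip": 100}
    - {"tx": -4.08,"ty": 0.13,"tz": 2.2,"roll": 2.35,"grip": 100}
    - {"tx": -4.08,"ty": 0.13,"tz": 2.7,"roll": 2.35,"grip": 100}
    - {"tx": -4.08,"ty": 0.13,"tz": 2.75,"roll": 2.35,"grip": 100}
    - {"tx": -4.08,"ty": 0.13,"tz": 2.75,"roll": 2.35,"grip": 100}

```text
time_s: 2.23
ee_pos: [0.4133, 0.1949, 0.1696]
eef_rot: [2.003, 2.418, -0.005]
ft_force: [-1.0, 0.9, -0.3]
width: 0.0856
```

```bash
python3 - <<'E'
from h import *
im0=cv2.imread("pics/w1.png")[:,:,::-1]
crop(im0,330,170,500,290,4.5,"pics/w1k.png")
c=optics.get_calibration("wrist");im=optics.get_image("wrist")
cv2.imwrite("pics/w2.png",im[:,:,::-1])
go(.414,.195,.101,10.7)
import fit
o,R=fit.plate([0.41791789,0.17267921,0.07539906,0.1861162])
L=np.array([(25,-5,57.5),(-25,-5,57.5),(25,5,57.5),(-25,5,57.5),(60,5,22.5),(-60,5,22.5)])/1000
print(proj(c,o+L@R.T).round(0).tolist())
E
```

```text
t=2.28 pos [0.4139 0.1957 0.1705] jaw 10.8 tilt 0.16 F [-0.4  0.6  0.3] w 0.0856
MOVE tx -0.014 ty -0.001 tz 1.738 roll 0.02  rows>=1.7
[[364.0, 265.0], [278.0, 265.0], [364.0, 248.0], [279.0, 248.0], [408.0, 256.0], [234.0, 256.0]]
```

View pics/w2.png

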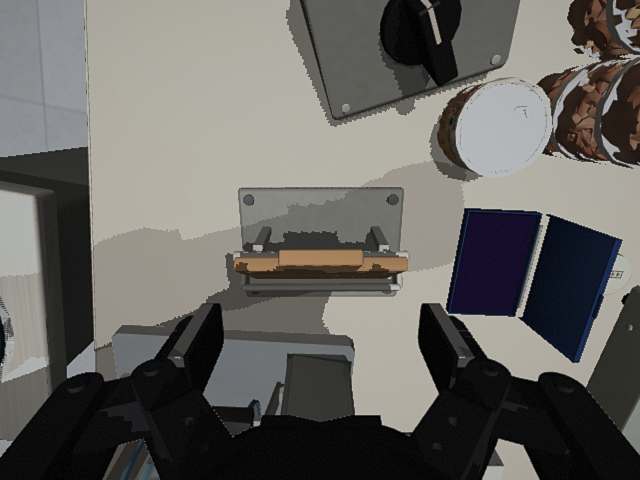

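View pics/w1k.png

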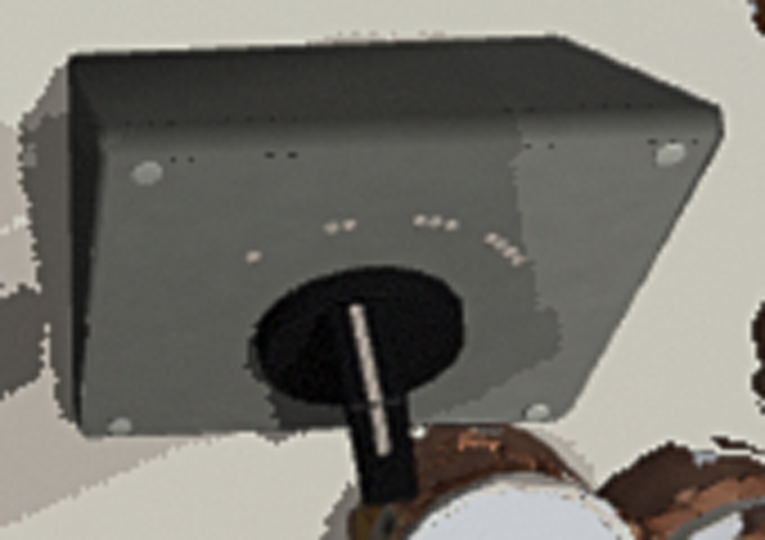

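The predicted tab corners match the wrist image, where the light strip spans columns 279–364 and rows 248–266. The knob points to mark two. Next I descend and grip the tab by its ends.

Call:
step_arm:
  motion:
    - {"tx": -0.01,"ty": 0,"tz": 0.5,"roll": 0,"grip": 100}
    - {"tx": -0.01,"ty": 0,"tz": 1.0,"roll": 0,"grip": 80}
    - {"tx": -0.01,"ty": 0,"tz": 1.5,"roll": 0,"grip": 75}
    - {"tx": -0.01,"ty": 0,"tz": 1.73,"roll": 0,"grip": 75}
    - {"tx": -0.01,"ty": 0,"tz": 1.73,"roll": 0,"grip": 70}
    - {"tx": -0.01,"ty": 0,"tz": 1.73,"roll": 0,"grip": 50}
    - {"tx": -0.01,"ty": 0,"tz": 1.73,"roll": 0,"grip": 20}
    - {"tx": -0.01,"ty": 0,"tz": 1.73,"roll": 0,"grip": 0}

```text
time_s: 2.95
ee_pos: [0.4147, 0.1959, 0.1025]
eef_rot: [2.0, 2.419, 0.002]
ft_force: [-0.6, 0.1, -0.1]
width: 0.0486
```

```bash
python3 - <<'E'
from h import *
im=optics.get_image("wrist")
cv2.imwrite("pics/w3.png",im[:,:,::-1])
s=sensors.sense();print(s["ee_pos"])
p=np.array([.414,.195,.1015]);z=np.array([-.0925,.4914,.866])
go(*(s["ee_pos"]+.08*z),10.7)
E
```

```text
[0.41470551 0.19590856 0.10241379]
t=3.00 pos [0.4147 0.1959 0.1024] jaw 10.8 tilt 0.19 F [-0.6  1.4  0.8] w 0.0487
MOVE tx 0.998 ty 0.008 tz -1.733 roll 0.02  rows>=1.9
```

View pics/w3.png

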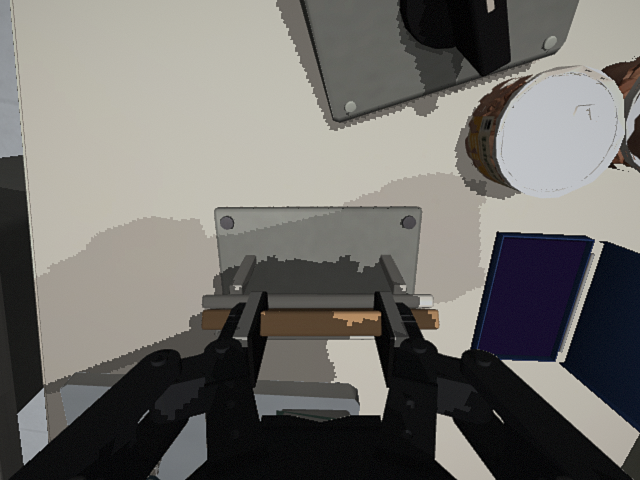

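Call:
step_arm:
  motion:
    - {"tx": 0.06,"ty": 0,"tz": -0.1,"roll": 0,"grip": 0}
    - {"tx": 0.18,"ty": 0,"tz": -0.3,"roll": 0,"grip": 0}
    - {"tx": 0.3,"ty": 0,"tz": -0.52,"roll": 0,"grip": 0}
    - {"tx": 0.44,"ty": 0,"tz": -0.76,"roll": 0,"grip": 0}
    - {"tx": 0.58,"ty": 0,"tz": -1.0,"roll": 0,"grip": 0}
    - {"tx": 0.72,"ty": 0,"tz": -1.25,"roll": 0,"grip": 0}
    - {"tx": 0.86,"ty": 0,"tz": -1.5,"roll": 0,"grip": 0}
    - {"tx": 1.0,"ty": 0,"tz": -1.73,"roll": 0,"grip": 0}

```text
time_s: 3.67
ee_pos: [0.4069, 0.2361, 0.1729]
eef_rot: [2.0, 2.419, 0.003]
ft_force: [0.0, 0.8, -1.6]
width: 0.0485
```

```bash
python3 - <<'E'
from h import *
im=optics.get_image("wrist")
cv2.imwrite("pics/w4.png",im[:,:,::-1])
im=optics.get_image("scene");crop(im,170,150,410,330,3.3,"pics/s4.png")
go(.44,.23,.37,10.3)
E
```

```text
t=3.77 pos [0.4076 0.2372 0.1734] jaw 10.9 tilt 0.35 F [-0.3 -0.8 -1.5] w 0.0489
MOVE tx -0.326 ty 0.790 tz -4.912 roll 0.10  rows>=4.8
```

View pics/w4.png

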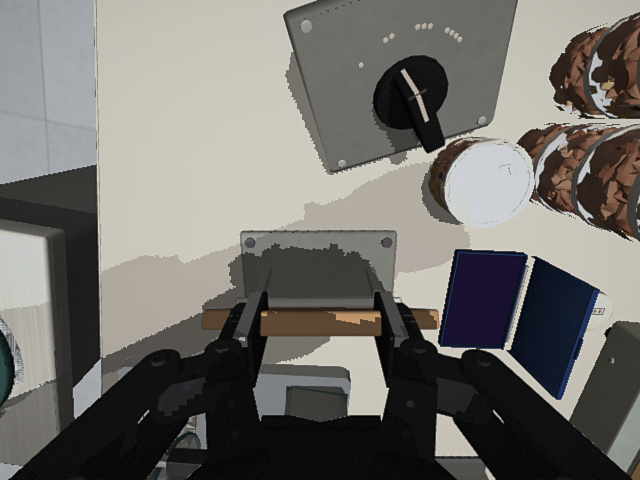

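View pics/s4.png

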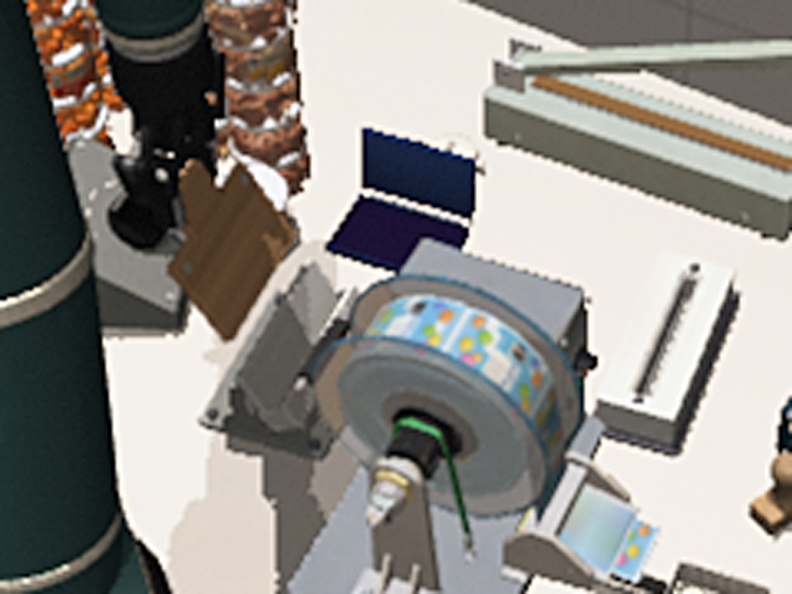

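The plate is out and still leans about 30°, seen edge-on in the wrist view at rows 308–332. I'll lift it over the dispenser and carry it to the foot.

Call:
step_arm:
  motion:
    - {"tx": 0,"ty": 0,"tz": -0.7,"roll": 0,"grip": 0}
    - {"tx": 0,"ty": 0,"tz": -1.6,"roll": 0,"grip": 0}
    - {"tx": 0,"ty": 0,"tz": -2.5,"roll": 0,"grip": 0}
    - {"tx": 0,"ty": 0,"tz": -3.4,"roll": 0,"grip": 0}
    - {"tx": -0.1,"ty": 0.1,"tz": -4.3,"roll": 0,"grip": 0}
    - {"tx": -0.5,"ty": 0.4,"tz": -4.9,"roll": 0,"grip": 0}
    - {"tx": -1.2,"ty": 0.8,"tz": -5.0,"roll": 0,"grip": 0}
    - {"tx": -1.9,"ty": 1.2,"tz": -5.0,"roll": 0,"grip": 0}

```text
time_s: 4.43
ee_pos: [0.4692, 0.1713, 0.3757]
eef_rot: [1.994, 2.422, 0.014]
ft_force: [0.1, -0.4, -1.0]
width: 0.0487
```

```bash
python3 - <<'E'
from h import *
go(.5757,-.0351,.36,10.2)
E
```

```text
t=4.43 pos [0.4692 0.1713 0.3757] jaw 11.1 tilt 0.58 F [ 0.1 -0.4 -1. ] w 0.0487
MOVE tx -5.576 ty 1.619 tz 0.395 roll 0.15  rows>=5.6
```

Call:
step_arm:
  motion:
    - {"tx": -0.8,"ty": 0.3,"tz": 0.0,"roll": 0,"grip": 0}
    - {"tx": -1.6,"ty": 0.6,"tz": 0.0,"roll": 0.15,"grip": 0}
    - {"tx": -2.5,"ty": 0.9,"tz": 0.1,"roll": 0.15,"grip": 0}
    - {"tx": -3.4,"ty": 1.2,"tz": 0.2,"roll": 0.15,"grip": 0}
    - {"tx": -4.3,"ty": 1.5,"tz": 0.4,"roll": 0.15,"grip": 0}
    - {"tx": -5.1,"ty": 1.62,"tz": 0.9,"roll": 0.15,"grip": 0}
    - {"tx": -5.58,"ty": 1.62,"tz": 1.7,"roll": 0.15,"grip": 0}
    - {"tx": -5.58,"ty": 1.62,"tz": 2.6,"roll": 0.15,"grip": 0}

```text
time_s: 5.1
ee_pos: [0.5776, -0.0416, 0.2718]
eef_rot: [2.02, 2.394, 0.014]
ft_force: [-0.0, 0.3, -1.6]
width: 0.0483
```

```bash
python3 - <<'E'
from h import *
go(.5757,-.0351,.17,10.2)
E
```

```text
t=5.10 pos [ 0.5776 -0.0416  0.2718] jaw 9.7 tilt 0.72 F [-0.   0.3 -1.6] w 0.0483
MOVE tx 0.172 ty -0.050 tz 2.544 roll -0.08  rows>=2.4
```

Call:
step_arm:
  motion:
    - {"tx": 0.1,"ty": -0.03,"tz": 0.4,"roll": -0.08,"grip": 0}
    - {"tx": 0.17,"ty": -0.05,"tz": 0.9,"roll": -0.08,"grip": 0}
    - {"tx": 0.17,"ty": -0.05,"tz": 1.4,"roll": -0.08,"grip": 0}
    - {"tx": 0.17,"ty": -0.05,"tz": 1.9,"roll": -0.08,"grip": 0}
    - {"tx": 0.17,"ty": -0.05,"tz": 2.3,"roll": -0.08,"grip": 0}
    - {"tx": 0.17,"ty": -0.05,"tz": 2.55,"roll": -0.08,"grip": 0}
    - {"tx": 0.17,"ty": -0.05,"tz": 2.55,"roll": -0.08,"grip": 0}
    - {"tx": 0.17,"ty": -0.05,"tz": 2.55,"roll": -0.08,"grip": 0}

```text
time_s: 5.77
ee_pos: [0.5756, -0.0354, 0.1695]
eef_rot: [2.01, 2.403, 0.012]
ft_force: [-0.2, -0.1, -1.4]
width: 0.0486
```

```bash
python3 - <<'E'
from h import *
c=optics.get_calibration("wrist");np.save("w5c.npy",c,allow_pickle=True)
im=optics.get_image("wrist")
cv2.imwrite("pics/w5.png",im[:,:,::-1])
im=optics.get_image("scene");cv2.imwrite("pics/s5f.png",im[:,:,::-1]);crop(im,300,150,470,290,4.6,"pics/s5.png")
im=optics.get_image("top");cv2.imwrite("pics/t5f.png",im[:,:,::-1]);crop(im,310,170,430,280,5,"pics/t5.png")
go(.5757,-.0351,.14,10.2)
E
```

```text
t=5.92 pos [ 0.5765 -0.0353  0.1709] jaw 10.2 tilt 0.84 F [-0.8 -0.1 -0.3] w 0.0486
MOVE tx 0.010 ty -0.030 tz 0.772 roll -0.00  rows>=0.7
```

View pics/w5.png

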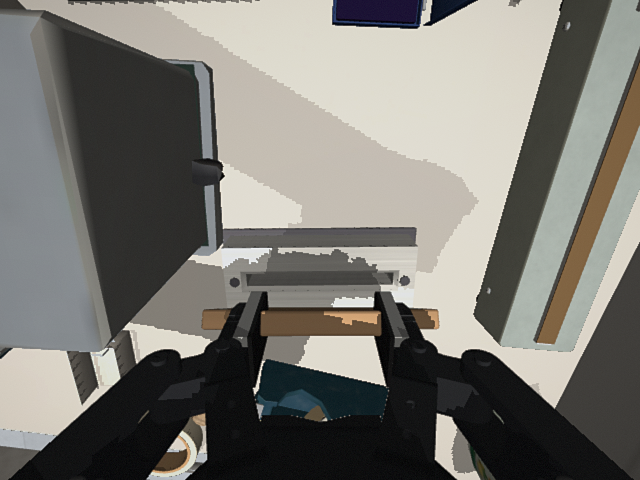

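View pics/s5.png

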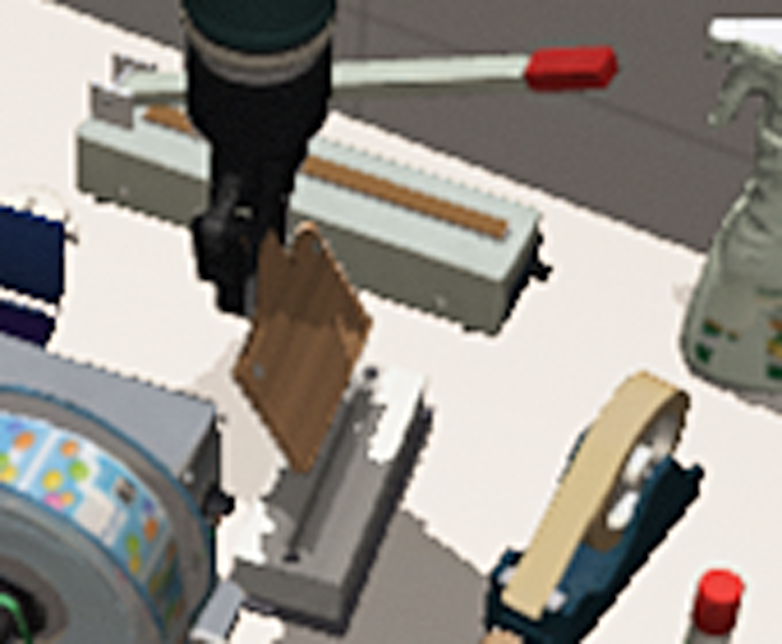

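View pics/t5.png

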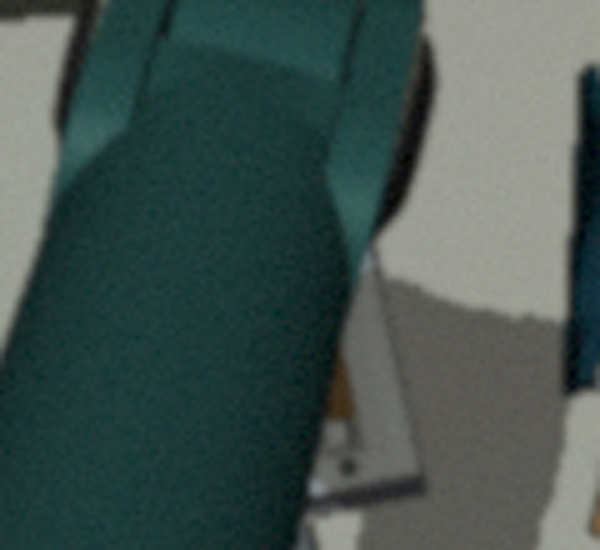

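```bash
cat > fit5.py <<'E'
from h import *
import fit
from scipy.optimize import least_squares
cs=optics.get_calibration("scene");cw=np.load("w5c.npy",allow_pickle=True).item()
S=lambda u,v:(u/4.6+300-.4,v/4.6+150-.4)
for uv in [(235,282),(404,281)]:print("screw",atz(cw,*uv,.038))
print("mid",atz(cw,319.5,281.5,.038))
pts=[((60,-5,22.5),cs,S(310,228)),((60,-5,-57.5),cs,S(370,322)),((-60,-5,-57.5),cs,S(303,472)),((-60,-5,22.5),cs,S(240,372)),
((-60,5,22.5),cw,(202,309)),((-60,-5,22.5),cw,(202,330)),((60,5,22.5),cw,(438,309)),((60,-5,22.5),cw,(438,330))]
def res(p):
    o,R=fit.plate(p,p[4]);return np.concatenate([proj(c,o+R@np.array(l)/1000)[0]-uv for l,c,uv in pts])
f=least_squares(res,[.58,-.06,.14,.18,.5],loss="soft_l1")
p=f.x;print(p,"yaw lean",np.degrees(p[3:]));print(res(p).round(1).reshape(-1,2).tolist())
o,R=fit.plate(p,p[4]);print("low",o-R@[0,0,.0575]);
print("rel TCP(.5765,-.0353,.1709) low",o-R@[0,0,.0575]-[.5765,-.0353,.1709])
E
python3 fit5.py
```

```text
screw [ 0.51259477 -0.1010714   0.038     ]
screw [ 0.65933212 -0.07468446  0.038     ]
mid [ 0.58575087 -0.08791616  0.038     ]
[ 0.57971259 -0.05801478  0.14072172  0.17003969  0.45287717] yaw lean [ 9.74255637 25.94795024]
[[1.9, 0.1], [0.1, 2.2], [0.1, 1.8], [1.4, 0.8], [-0.1, 0.3], [-0.9, -0.4], [0.3, 0.3], [1.0, -0.6]]
low [ 0.5839701  -0.08281132  0.08901819]
rel TCP(.5765,-.0353,.1709) low [ 0.0074701  -0.04751132 -0.08188181]
```

```bash
python3 - <<'E'
from h import *
go(.5775,-.0375,.112,10.2)
E
```

```text
t=5.92 pos [ 0.5765 -0.0353  0.1709] jaw 10.2 tilt 0.84 F [-0.8 -0.1 -0.3] w 0.0486
MOVE tx -0.056 ty -0.007 tz 1.473 roll -0.00  rows>=1.4
```

Call:
step_arm:
  motion:
    - {"tx": -0.03,"ty": 0,"tz": 0.3,"roll": 0,"grip": 0}
    - {"tx": -0.055,"ty": 0,"tz": 0.6,"roll": 0,"grip": 0}
    - {"tx": -0.055,"ty": -0.01,"tz": 0.9,"roll": 0,"grip": 0}
    - {"tx": -0.055,"ty": -0.01,"tz": 1.1,"roll": 0,"grip": 0}
    - {"tx": -0.055,"ty": -0.01,"tz": 1.22,"roll": 0,"grip": 0}
    - {"tx": -0.055,"ty": -0.01,"tz": 1.32,"roll": 0,"grip": 0}
    - {"tx": -0.055,"ty": -0.01,"tz": 1.4,"roll": 0,"grip": 0}
    - {"tx": -0.055,"ty": -0.01,"tz": 1.47,"roll": 0,"grip": 0}

```text
time_s: 6.58
ee_pos: [0.5775, -0.0376, 0.1118]
eef_rot: [2.009, 2.401, 0.016]
ft_force: [-0.1, -1.0, -1.3]
width: 0.0485
```

```bash
python3 - <<'E'
from h import *
c=optics.get_calibration("wrist");np.save("w6c.npy",c,allow_pickle=True)
im=optics.get_image("wrist")
cv2.imwrite("pics/w6.png",im[:,:,::-1])
im=optics.get_image("scene");cv2.imwrite("pics/s6f.png",im[:,:,::-1]);crop(im,320,180,430,290,5.4,"pics/s6.png")
go(.5775,-.0375,.112,10.2)
E
```

```text
t=6.68 pos [ 0.5775 -0.0376  0.112 ] jaw 10.2 tilt 0.84 F [-0.5  0.4 -0.9] w 0.0487
MOVE tx 0.003 ty 0.001 tz -0.000 roll -0.00  rows>=0.0
```

View pics/w6.png

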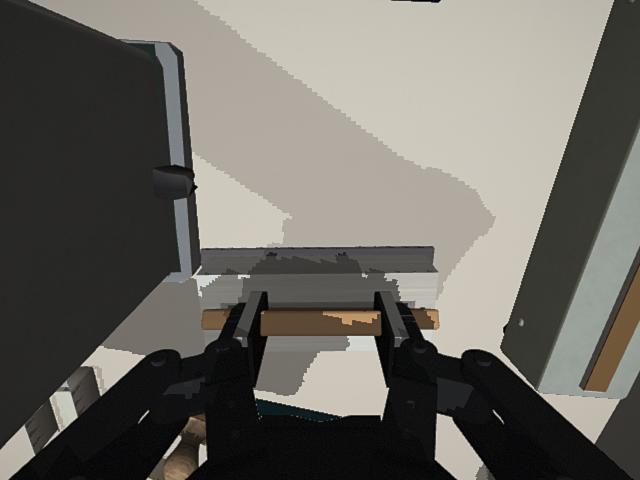

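View pics/s6.png

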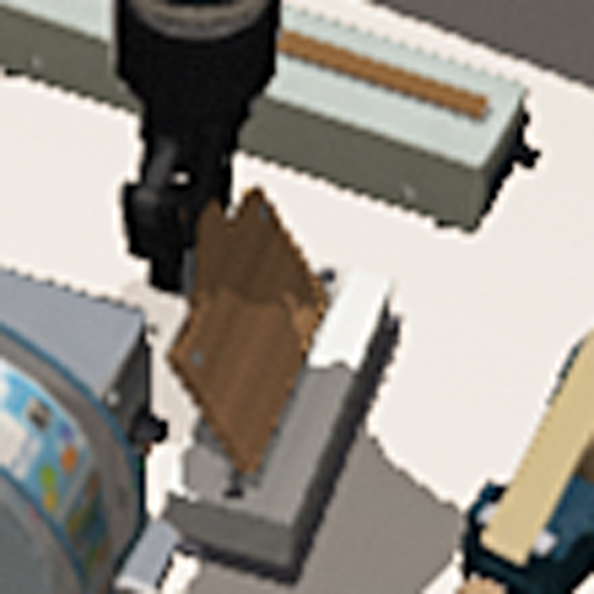

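Call:
step_arm:
  motion:
    - {"tx": -0.08,"ty": 0,"tz": -0.04,"roll": 0,"grip": 0}
    - {"tx": -0.16,"ty": 0,"tz": -0.08,"roll": 0,"grip": 0}
    - {"tx": -0.245,"ty": 0,"tz": -0.115,"roll": 0,"grip": 0}
    - {"tx": -0.33,"ty": 0,"tz": -0.15,"roll": 0,"grip": 0}
    - {"tx": -0.42,"ty": 0,"tz": -0.18,"roll": 0,"grip": 0}
    - {"tx": -0.5,"ty": 0,"tz": -0.2,"roll": 0,"grip": 0}
    - {"tx": -0.59,"ty": 0,"tz": -0.22,"roll": 0,"grip": 0}
    - {"tx": -0.68,"ty": 0,"tz": -0.24,"roll": 0,"grip": 0}

```text
time_s: 7.35
ee_pos: [0.5822, -0.0652, 0.1217]
eef_rot: [2.009, 2.401, 0.015]
ft_force: [-0.3, -0.1, -2.1]
width: 0.0488
```

```bash
python3 - <<'E'
from h import *
c=optics.get_calibration("wrist");np.save("w7c.npy",c,allow_pickle=True)
im=optics.get_image("wrist")
cv2.imwrite("pics/w7.png",im[:,:,::-1])
im=optics.get_image("scene");cv2.imwrite("pics/s7f.png",im[:,:,::-1]);crop(im,320,180,430,290,5.4,"pics/s7.png")
go(.5855,-.087,.124,10.2)
E
```

```text
t=7.45 pos [ 0.5823 -0.0656  0.1218] jaw 10.1 tilt 0.87 F [ 0.3 -0.1 -0.7] w 0.0485
MOVE tx -0.541 ty -0.014 tz -0.054 roll -0.01  rows>=0.5
```

View pics/w7.png

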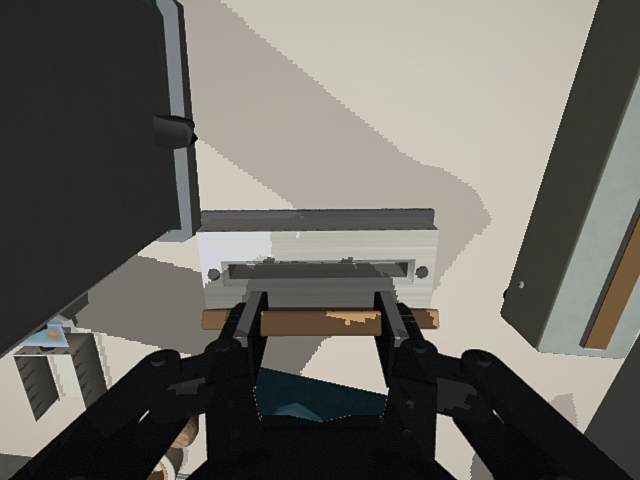

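View pics/s7.png

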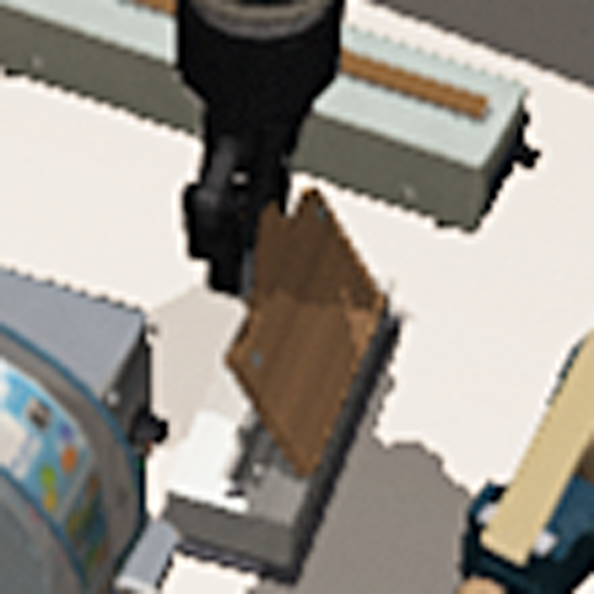

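```bash
cat > fit7.py <<'E'
from h import *
import fit
from scipy.optimize import least_squares
cs=optics.get_calibration("scene")
def run(cw,sp,wp,tcp,k=5.4,x0=320,y0=180,off=(0,0)):
    S=lambda u,v:(u/k+x0-.4+off[0],v/k+y0-.4+off[1])
    pts=[(l,cs,S(*q)) for l,q in zip([(60,-5,22.5),(60,-5,-57.5),(-60,-5,-57.5),(-60,-5,22.5)],sp) if q]
    pts+=[(l,cw,q) for l,q in zip([(-60,5,22.5),(-60,-5,22.5),(60,5,22.5),(60,-5,22.5)],wp) if q]
    def res(p):
        o,R=fit.plate(p,p[4]);return np.concatenate([proj(c,o+R@np.array(l)/1000)[0]-uv for l,c,uv in pts])
    f=least_squares(res,[.58,-.06,.14,.18,.5],loss="soft_l1")
    p=f.x;print(p[:3],"yaw lean",np.degrees(p[3:]));print(res(p).round(1).reshape(-1,2).tolist())
    o,R=fit.plate(p,p[4]);low=o-R@[0,0,.0575]
    print("low",low,"rel",low-tcp)
E
python3 - <<'E'
from fit7 import *
W=[(202,309),(202,330),(438,309),(438,330)]
ld=lambda n:np.load(n,allow_pickle=True).item()
run(ld("w7c.npy"),[(315,190),(383,305),(305,475),(230,355)],W,np.array([.5823,-.0656,.1218]))
run(ld("w6c.npy"),[(260,190),(325,308),(250,472),(172,352)],W,np.array([.5775,-.0376,.112]))
# foot check in scene: project screws/top corners
for n,off in [("s5f",0)]:
    e=np.array([.9842,.1771,0]);yr=np.array([-.1771,.9842,0]);f=np.array([.5855,-.087,.038])
    P=[f+e*a+yr*b for a,b in [(.0745,0),(-.0745,0),(.084,.032),(.084,-.032),(-.084,-.032),(-.084,.032)]]
    pr=proj(cs,np.array(P));print("s5 crop",((pr-[300,150])*4.6).round().tolist());print("s6 crop",((pr-[320,180])*5.4).round().tolist())
E
```

```text
[ 0.58642097 -0.08799189  0.09282722] yaw lean [ 9.58688091 26.44031372]
[[1.4, -0.0], [-0.2, 0.4], [0.3, 1.2], [2.2, 1.5], [0.1, 0.2], [-0.9, -0.5], [0.1, 0.4], [0.9, -0.5]]
low [ 0.59068493 -0.11323708  0.04134179] rel [ 0.00838493 -0.04763708 -0.08045821]
[ 0.58174105 -0.06027304  0.08269933] yaw lean [ 9.60597206 25.67161983]
[[1.4, -0.1], [0.2, -0.4], [-0.2, 1.1], [2.4, 1.7], [0.1, 0.3], [-0.7, -0.5], [-0.0, 0.4], [0.7, -0.6]]
low [ 0.58589778 -0.0848335   0.03087506] rel [ 0.00839778 -0.0472335  -0.08112494]
s5 crop [[371.0, 373.0], [291.0, 557.0], [325.0, 349.0], [427.0, 376.0], [340.0, 585.0], [232.0, 554.0]]
s6 crop [[327.0, 276.0], [233.0, 492.0], [273.0, 247.0], [393.0, 280.0], [291.0, 525.0], [164.0, 488.0]]
```

The plate rode out over the chamfer without turning; in the picture it still leans, with the slot visible to its left. I'll square it up by pushing its lower edge against the foot's taller vertical left side wall, so it swivels in the pads.

```bash
python3 - <<'E'
from h import *
go(.5697,.0022,.14,10.2)
go(.5697,.0022,.101,10.2)
E
```

```text
t=7.45 pos [ 0.5823 -0.0656  0.1218] jaw 10.1 tilt 0.87 F [ 0.3 -0.1 -0.7] w 0.0485
MOVE tx 1.723 ty -0.005 tz -0.460 roll -0.01  rows>=1.7
t=7.45 pos [ 0.5823 -0.0656  0.1218] jaw 10.1 tilt 0.87 F [ 0.3 -0.1 -0.7] w 0.0485
MOVE tx 1.725 ty -0.020 tz 0.515 roll -0.01  rows>=1.7
```

Call:
step_arm:
  motion:
    - {"tx": 0.1,"ty": 0,"tz": -0.4,"roll": 0,"grip": 0}
    - {"tx": 0.5,"ty": 0,"tz": -0.6,"roll": 0,"grip": 0}
    - {"tx": 1.1,"ty": 0,"tz": -0.6,"roll": 0,"grip": 0}
    - {"tx": 1.6,"ty": 0,"tz": -0.6,"roll": 0,"grip": 0}
    - {"tx": 1.73,"ty": -0.01,"tz": -0.5,"roll": 0,"grip": 0}
    - {"tx": 1.73,"ty": -0.02,"tz": -0.1,"roll": 0,"grip": 0}
    - {"tx": 1.73,"ty": -0.02,"tz": 0.3,"roll": 0,"grip": 0}
    - {"tx": 1.73,"ty": -0.02,"tz": 0.5,"roll": 0,"grip": 0}

```text
time_s: 8.12
ee_pos: [0.5686, 0.0022, 0.0998]
eef_rot: [2.01, 2.401, 0.012]
ft_force: [-0.1, 0.4, -1.4]
width: 0.0484
```

```bash
python3 - <<'E'
from h import *
c=optics.get_calibration("wrist");np.save("w8c.npy",c,allow_pickle=True)
im=optics.get_image("wrist")
cv2.imwrite("pics/w8.png",im[:,:,::-1])
im=optics.get_image("scene");cv2.imwrite("pics/s8f.png",im[:,:,::-1]);crop(im,300,180,410,290,5.4,"pics/s8.png")
go(.5697,.0022,.101,10.2)
E
```

```text
t=8.22 pos [0.5684 0.0018 0.1   ] jaw 10.1 tilt 0.68 F [-0.4  0.1 -0.9] w 0.0484
MOVE tx 0.005 ty 0.033 tz -0.025 roll -0.02  rows>=0.0
```

View pics/w8.png

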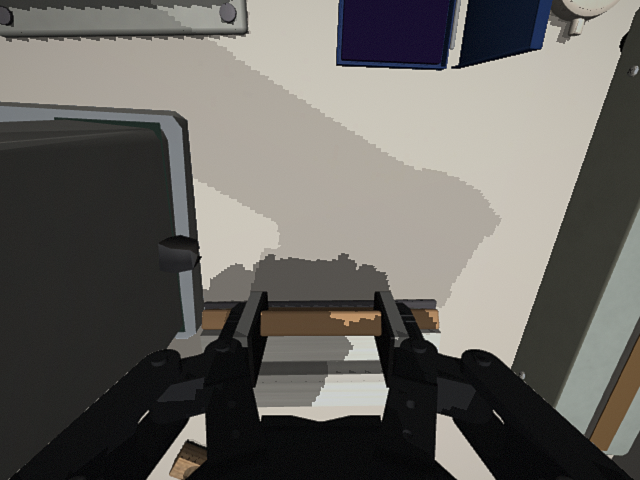

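View pics/s8.png

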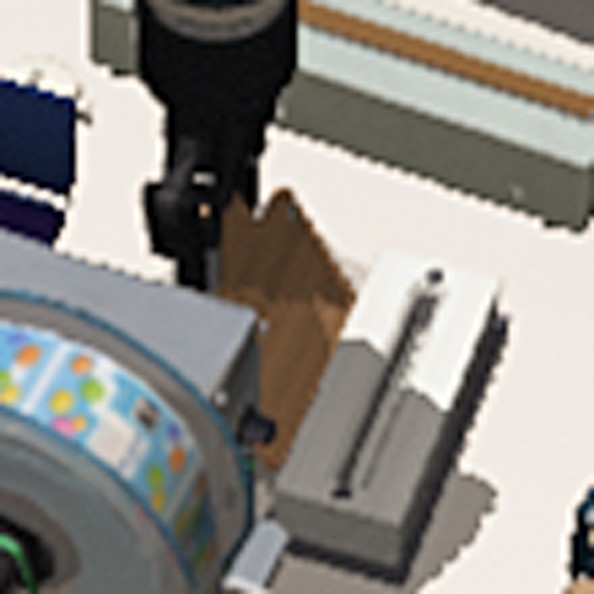

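Call:
step_arm:
  motion:
    - {"tx": -0.15,"ty": 0.03,"tz": 0.0,"roll": 0,"grip": 0}
    - {"tx": -0.25,"ty": 0.03,"tz": -0.04,"roll": 0,"grip": 0}
    - {"tx": -0.35,"ty": 0.03,"tz": -0.08,"roll": 0,"grip": 0}
    - {"tx": -0.45,"ty": 0.03,"tz": -0.12,"roll": 0,"grip": 0}
    - {"tx": -0.55,"ty": 0.03,"tz": -0.15,"roll": 0,"grip": 0}
    - {"tx": -0.65,"ty": 0.03,"tz": -0.18,"roll": 0,"grip": 0}
    - {"tx": -0.72,"ty": 0.03,"tz": -0.2,"roll": 0,"grip": 0}
    - {"tx": -0.8,"ty": 0.03,"tz": -0.22,"roll": 0,"grip": 0}

```text
time_s: 8.88
ee_pos: [0.5753, -0.0291, 0.1098]
eef_rot: [2.012, 2.401, 0.013]
ft_force: [-1.6, 4.5, 1.1]
width: 0.0486
```

```bash
python3 - <<'E'
from h import *
c=optics.get_calibration("wrist");np.save("w9c.npy",c,allow_pickle=True)
im=optics.get_image("wrist")
cv2.imwrite("pics/w9.png",im[:,:,::-1])
im=optics.get_image("scene");cv2.imwrite("pics/s9f.png",im[:,:,::-1]);crop(im,300,180,410,290,5.4,"pics/s9.png")
f=np.array([.5855,-.087]);yr=np.array([-.1771,.9842])
go(*(f+.036*yr),.112,10.2)
E
```

```text
t=8.98 pos [ 0.5755 -0.0297  0.1099] jaw 10.0 tilt 0.73 F [-1.3  5.8  0.8] w 0.0486
MOVE tx -0.555 ty -0.006 tz -0.051 roll -0.03  rows>=0.5
```

View pics/w9.png

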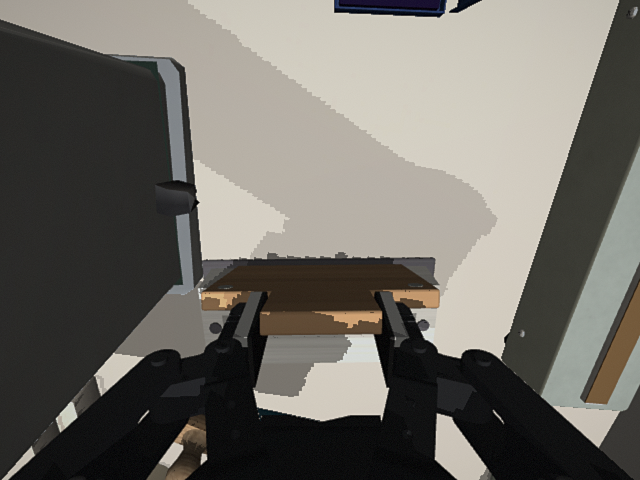

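View pics/s9.png

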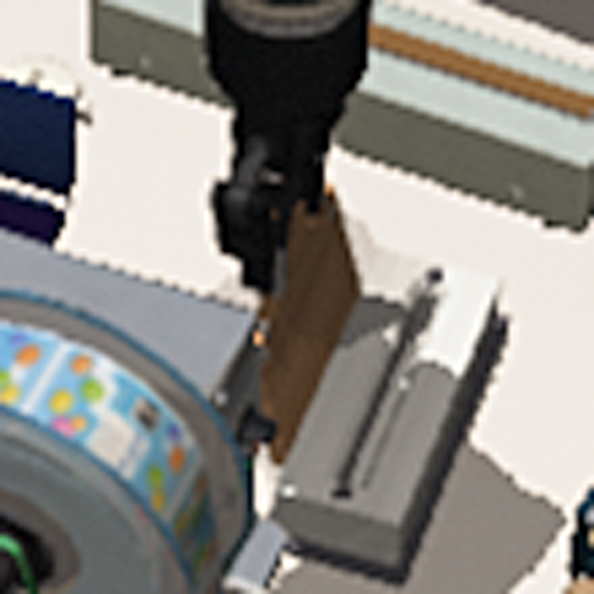

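Call:
step_arm:
  motion:
    - {"tx": -0.08,"ty": 0,"tz": -0.015,"roll": 0,"grip": 0}
    - {"tx": -0.16,"ty": 0,"tz": -0.03,"roll": 0,"grip": 0}
    - {"tx": -0.24,"ty": 0,"tz": -0.04,"roll": 0,"grip": 0}
    - {"tx": -0.32,"ty": 0,"tz": -0.05,"roll": 0,"grip": 0}
    - {"tx": -0.4,"ty": 0,"tz": -0.05,"roll": 0,"grip": 0}
    - {"tx": -0.47,"ty": 0,"tz": -0.05,"roll": 0,"grip": 0}
    - {"tx": -0.52,"ty": 0,"tz": -0.05,"roll": 0,"grip": 0}
    - {"tx": -0.56,"ty": 0,"tz": -0.05,"roll": 0,"grip": 0}

```text
time_s: 9.65
ee_pos: [0.5797, -0.052, 0.1123]
eef_rot: [2.012, 2.4, 0.014]
ft_force: [-1.3, 5.4, 1.1]
width: 0.0492
```

```bash
python3 - <<'E'
from h import *
c=optics.get_calibration("wrist");np.save("w10c.npy",c,allow_pickle=True)
im=optics.get_image("wrist")
cv2.imwrite("pics/w10.png",im[:,:,::-1])
im=optics.get_image("scene");cv2.imwrite("pics/s10f.png",im[:,:,::-1]);crop(im,300,180,410,290,5.4,"pics/s10.png")
f=np.array([.5855,-.087]);yr=np.array([-.1771,.9842])
go(*(f+.036*yr),.112,10.2)
E
```

```text
t=9.75 pos [ 0.5796 -0.0522  0.1122] jaw 10.0 tilt 0.76 F [-1.1  4.4  0.6] w 0.0485
MOVE tx 0.018 ty -0.009 tz 0.004 roll -0.03  rows>=0.0
```

View pics/w10.png

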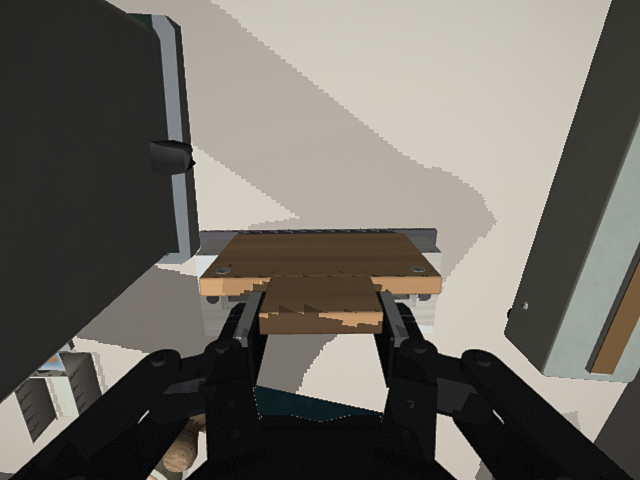

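View pics/s10.png

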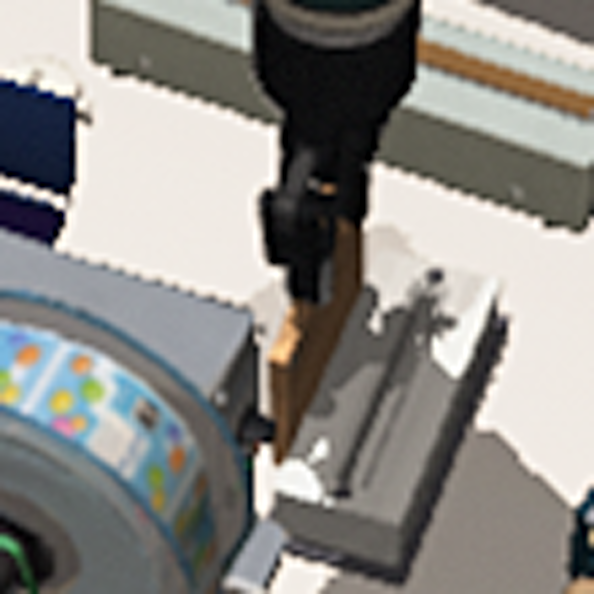

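```bash
cat > fitw.py <<'E'
from h import *
import fit
from scipy.optimize import least_squares
def runw(cw,P,tcp):
    def res(p):
        o,R=fit.plate(p,p[4]);return np.concatenate([proj(cw,o+R@np.array(l)/1000)[0]-uv for l,uv in P])
    f=least_squares(res,[tcp[0],tcp[1],tcp[2]-.03,.18,.1],loss="soft_l1")
    p=f.x;print(p[:3].round(4),"yaw lean",np.degrees(p[3:]).round(2));print(res(p).round(1).reshape(-1,2).tolist())
    o,R=fit.plate(p,p[4]);low=o-R@[0,0,.0575]
    fo=np.array([.5855,-.087,.038]);a=np.radians(10.2);e=np.array([np.cos(a),np.sin(a),0]);yr=np.array([-np.sin(a),np.cos(a),0])
    print("low",low.round(4),"rel",(low-tcp).round(4),"along e %.4f across %.4f"%((low-fo)@e,(low-fo)@yr))
E
python3 - <<'E'
from fitw import *
c=np.load("w10c.npy",allow_pickle=True).item()
runw(c,[((-60,5,22.5),(200,278)),((60,5,22.5),(440,277)),((-60,-5,22.5),(202,294)),((60,-5,22.5),(440,293)),((-60,5,-57.5),(236,235)),((60,5,-57.5),(404,235)),
((-25,5,57.5),(260,312)),((25,5,57.5),(382,311)),((-25,-5,57.5),(260,334)),((25,-5,57.5),(382,333))],np.array([.5797,-.0521,.1122]))
R=cv2.Rodrigues(sensors.sense()["eef_rot"])[0];print(R[:,2])
E
```

```text
[ 0.5796 -0.0504  0.0765] yaw lean [9.96 3.29]
[[-0.0, 0.0], [0.0, -0.1], [-0.2, 2.4], [-1.9, 2.1], [-0.2, -0.2], [-2.4, -0.7], [-0.5, -0.4], [1.9, -0.1], [0.6, -0.3], [0.6, -0.1]]
low [ 0.5801 -0.0536  0.0191] rel [ 0.0004 -0.0015 -0.0931] along e 0.0006 across 0.0338
[ 1.33212126e-02 -6.80903946e-05 -9.99911266e-01]
```

Call:
step_arm:
  motion:
    - {"tx": -0.04,"ty": 0,"tz": 0,"roll": 0,"grip": 0}
    - {"tx": -0.07,"ty": 0,"tz": 0,"roll": 0,"grip": 0}
    - {"tx": -0.1,"ty": 0,"tz": 0,"roll": 0,"grip": 0}
    - {"tx": -0.12,"ty": 0,"tz": 0,"roll": 0,"grip": 0}
    - {"tx": -0.14,"ty": 0,"tz": 0,"roll": 0,"grip": 0}
    - {"tx": -0.15,"ty": 0,"tz": 0,"roll": 0,"grip": 0}
    - {"tx": -0.15,"ty": 0,"tz": 0,"roll": 0,"grip": 0}
    - {"tx": -0.15,"ty": 0,"tz": 0,"roll": 0,"grip": 0}

```text
time_s: 10.42
ee_pos: [0.5806, -0.0576, 0.1122]
eef_rot: [2.012, 2.4, 0.014]
ft_force: [-1.0, 5.7, 0.7]
width: 0.0485
```

```bash
python3 - <<'E'
from h import *
c=optics.get_calibration("wrist");np.save("w11c.npy",c,allow_pickle=True)
im=optics.get_image("wrist")
cv2.imwrite("pics/w11.png",im[:,:,::-1])
crop(im,180,210,460,350,2.8,"pics/w11c.png")
f=np.array([.5855,-.087]);yr=np.array([-.1771,.9842])
go(*(f+.036*yr),.112,10.2)
E
```

```text
t=10.47 pos [ 0.5806 -0.0577  0.1122] jaw 10.1 tilt 0.75 F [-1.3  4.8  1.4] w 0.0484
MOVE tx 0.156 ty -0.011 tz 0.004 roll -0.02  rows>=0.2
```

View pics/w11c.png

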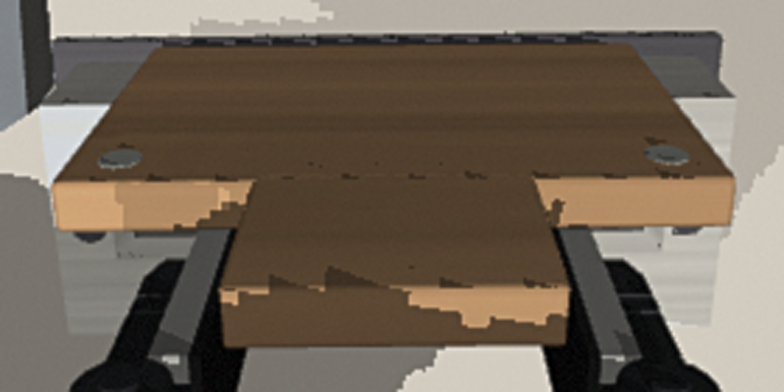

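```bash
python3 - <<'E'
from fitw import *
c=np.load("w11c.npy",allow_pickle=True).item()
q=lambda u,v:(u/2.8+180-.3,v/2.8+210-.3)
runw(c,[((-60,5,22.5),q(55,181)),((60,5,22.5),q(735,177)),((-60,-5,22.5),q(60,230)),((60,-5,22.5),q(733,225)),((-60,5,-57.5),q(155,45)),((60,5,-57.5),q(630,43)),
((-25,5,57.5),q(220,289)),((25,5,57.5),q(570,286)),((-25,-5,57.5),q(224,346)),((25,-5,57.5),q(567,345))],np.array([.5806,-.0576,.1122]))
E
```

```text
[ 0.5799 -0.052   0.0775] yaw lean [10.07 -0.18]
[[-0.9, 0.1], [-0.5, 0.0], [-0.3, 0.7], [-2.1, 0.9], [-0.5, -0.4], [-1.8, -0.3], [0.6, -0.6], [1.5, -0.5], [0.6, 0.5], [1.0, -0.2]]
low [ 0.5798 -0.0518  0.02  ] rel [-0.0008  0.0058 -0.0922] along e 0.0006 across 0.0356
```

Upright now (fitted lean −0.2°), flush against the side wall. Next I raise it, shift 37 mm across to the slot, and lower it.

Call:
step_arm:
  motion:
    - {"tx": 0.05,"ty": 0,"tz": -0.3,"roll": 0,"grip": 0}
    - {"tx": 0.05,"ty": 0,"tz": -0.8,"roll": 0,"grip": 0}
    - {"tx": -0.3,"ty": 0,"tz": -0.9,"roll": 0,"grip": 0}
    - {"tx": -0.7,"ty": -0.01,"tz": -0.9,"roll": 0,"grip": 0}
    - {"tx": -0.925,"ty": -0.015,"tz": -0.9,"roll": 0,"grip": 0}
    - {"tx": -0.925,"ty": -0.015,"tz": -0.85,"roll": 0,"grip": 0}
    - {"tx": -0.925,"ty": -0.015,"tz": -0.75,"roll": 0,"grip": 0}
    - {"tx": -0.925,"ty": -0.015,"tz": -0.7,"roll": 0,"grip": 0}

```text
time_s: 11.13
ee_pos: [0.5856, -0.094, 0.1392]
eef_rot: [2.013, 2.401, 0.012]
ft_force: [-0.4, 0.5, -1.4]
width: 0.0483
```

```bash
python3 - <<'E'
from h import *
c=optics.get_calibration("wrist");np.save("w12c.npy",c,allow_pickle=True)
im=optics.get_image("wrist")
cv2.imwrite("pics/w12.png",im[:,:,::-1])
im=optics.get_image("scene");cv2.imwrite("pics/s12f.png",im[:,:,::-1]);crop(im,320,170,430,280,5.4,"pics/s12.png")
f=np.array([.5806,-.0576]);yr=np.array([-.1771,.9842]);e=np.array([.9842,.1771])
go(*(f-.037*yr-.0006*e),.112,10.2)
E
```

```text
t=11.23 pos [ 0.5855 -0.0933  0.1391] jaw 10.1 tilt 0.64 F [-0.3 -0.3 -3.1] w 0.0487
MOVE tx -0.024 ty 0.015 tz 0.679 roll -0.01  rows>=0.7
```

View pics/w12.png

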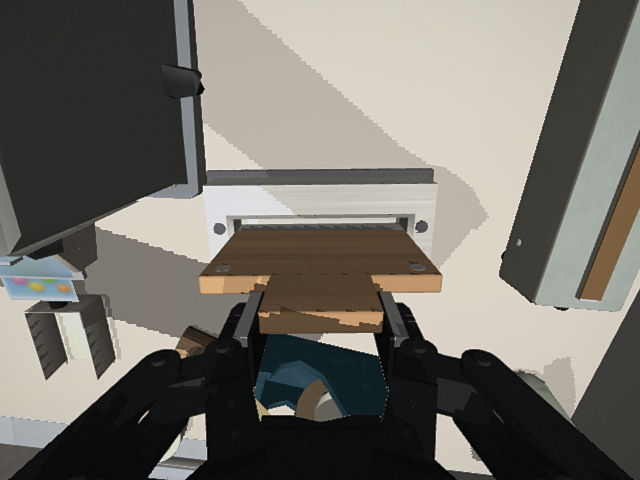

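View pics/s12.png

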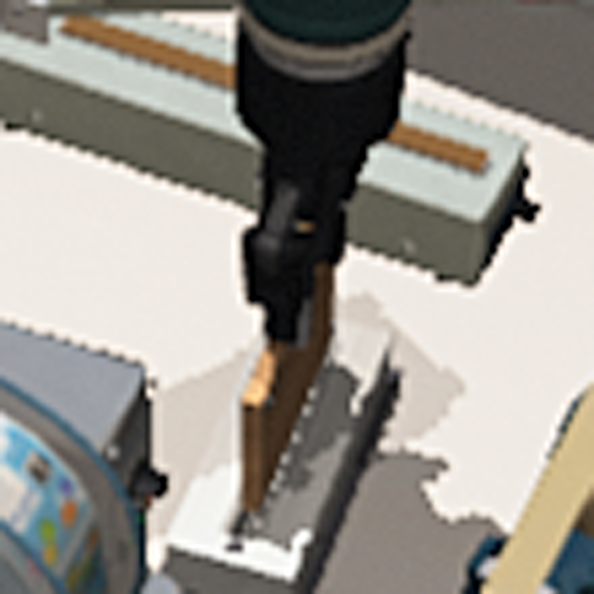

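Call:
step_arm:
  motion:
    - {"tx": -0.02,"ty": 0,"tz": 0.1,"roll": 0,"grip": 0}
    - {"tx": -0.02,"ty": 0,"tz": 0.2,"roll": 0,"grip": 0}
    - {"tx": -0.02,"ty": 0,"tz": 0.27,"roll": 0,"grip": 0}
    - {"tx": -0.02,"ty": 0,"tz": 0.34,"roll": 0,"grip": 0}
    - {"tx": -0.02,"ty": 0,"tz": 0.41,"roll": 0,"grip": 0}
    - {"tx": -0.02,"ty": 0,"tz": 0.48,"roll": 0,"grip": 0}
    - {"tx": -0.02,"ty": 0,"tz": 0.54,"roll": 0,"grip": 0}
    - {"tx": -0.02,"ty": 0,"tz": 0.6,"roll": 0,"grip": 0}

```text
time_s: 11.9
ee_pos: [0.5882, -0.0972, 0.1253]
eef_rot: [2.012, 2.398, 0.021]
ft_force: [-12.4, 0.0, 64.9]
width: 0.0487
```

```bash
python3 - <<'E'
from h import *
im=optics.get_image("wrist")
cv2.imwrite("pics/w13.png",im[:,:,::-1]);crop(im,180,180,460,350,2.8,"pics/w13c.png")
f=np.array([.5806,-.0576]);yr=np.array([-.1771,.9842]);e=np.array([.9842,.1771])
go(*(f-.037*yr-.0006*e),.100,10.2)
E
```

```text
t=11.95 pos [ 0.589  -0.0978  0.1252] jaw 9.9 tilt 1.12 F [-20.   -0.5  63.9] w 0.0486
MOVE tx 0.101 ty -0.056 tz 0.629 roll -0.04  rows>=0.6
```

View pics/w13c.png

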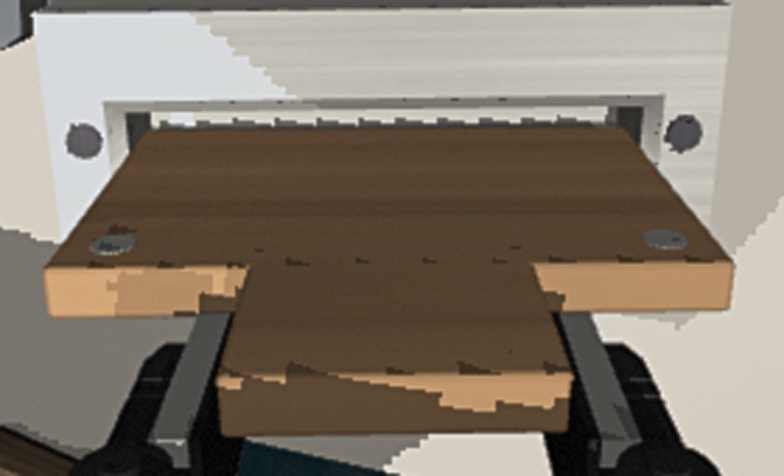

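Call:
step_arm:
  motion:
    - {"tx": 0.02,"ty": 0,"tz": -0.1,"roll": 0,"grip": 0}
    - {"tx": 0.05,"ty": 0,"tz": -0.2,"roll": 0,"grip": 0}
    - {"tx": 0.1,"ty": -0.03,"tz": -0.25,"roll": 0,"grip": 0}
    - {"tx": 0.1,"ty": -0.05,"tz": -0.3,"roll": 0,"grip": 0}
    - {"tx": 0.1,"ty": -0.05,"tz": -0.3,"roll": 0,"grip": 0}
    - {"tx": 0.1,"ty": -0.05,"tz": -0.3,"roll": 0,"grip": 0}
    - {"tx": 0.1,"ty": -0.05,"tz": -0.3,"roll": 0,"grip": 0}
    - {"tx": 0.1,"ty": -0.05,"tz": -0.3,"roll": 0,"grip": 0}

```text
time_s: 12.62
ee_pos: [0.5857, -0.0941, 0.1364]
eef_rot: [2.012, 2.396, 0.02]
ft_force: [-0.1, 0.2, -1.7]
width: 0.0486
```

```bash
python3 - <<'E'
from h import *
c=optics.get_calibration("wrist");np.save("w14c.npy",c,allow_pickle=True)
go(.5866,-.0938,.100,10.2)
im=optics.get_image("wrist")
cv2.imwrite("pics/w14.png",im[:,:,::-1]);crop(im,180,180,460,350,2.8,"pics/w14c.png")
im=optics.get_image("scene");crop(im,320,170,430,280,5.4,"pics/s14.png")
E
```

```text
t=12.62 pos [ 0.5857 -0.0941  0.1364] jaw 9.9 tilt 1.04 F [-0.1  0.2 -1.7] w 0.0486
MOVE tx 0.004 ty 0.007 tz 0.910 roll -0.04  rows>=0.9
```

View pics/w14c.png

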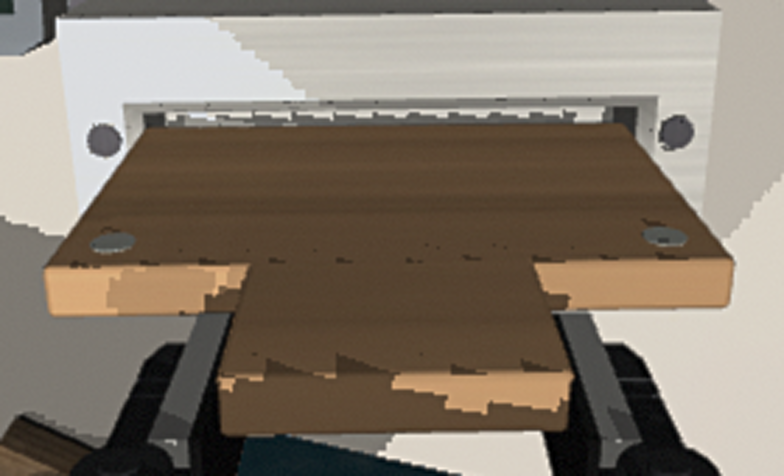

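View pics/s14.png

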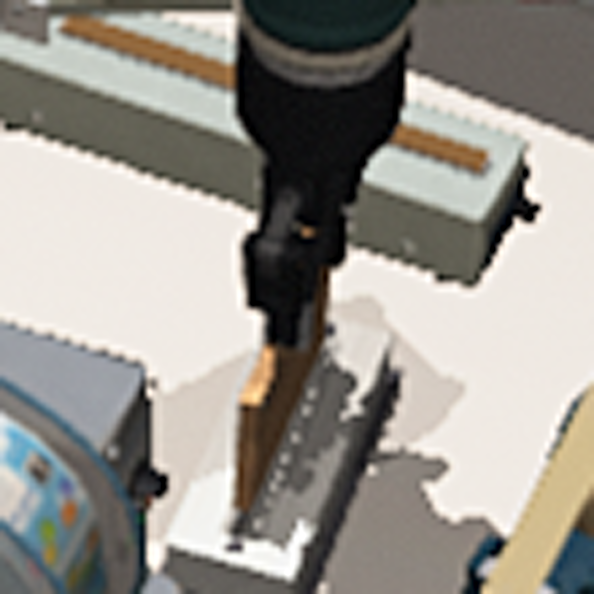

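```bash
python3 - <<'E'
from fitw import *
c=np.load("w14c.npy",allow_pickle=True).item()
q=lambda u,v:(u/2.8+180-.3,v/2.8+180-.3)
P=[((-60,5,22.5),q(45,266)),((60,5,22.5),q(735,262)),((-60,-5,22.5),q(50,314)),((60,-5,22.5),q(730,307)),((-60,5,-57.5),q(145,127)),((60,5,-57.5),q(630,124)),
((-25,5,57.5),q(218,376)),((25,5,57.5),q(572,373)),((-25,-5,57.5),q(222,435)),((25,-5,57.5),q(568,430))]
runw(c,P,np.array([.5857,-.0941,.1364]))
a=atz(c,*q(104,140),.038);b=atz(c,*q(677,132),.038);print(a,b,(a+b)/2,np.degrees(np.arctan2((b-a)[1],(b-a)[0])),np.linalg.norm(b-a))
f=np.array([.5855,-.087,.038])
yr=np.array([-.1771,.9842,0]);e=np.array([.9842,.1771,0])
print("screw mid across",((a+b)/2-f)@yr,((a+b)/2-f)@e)
for uv in [(125,104),(657,97)]:
    m=atz(c,*q(*uv),.038);print("mouth far corner across",(m-f)@yr,(m-f)@e)
E
```

```text
[ 0.5843 -0.0875  0.1037] yaw lean [ 9.91 -0.48]
[[-0.1, -0.1], [-0.1, -0.5], [0.5, 1.1], [-0.7, 1.6], [0.9, -0.5], [-2.4, -0.3], [-0.5, -0.5], [0.9, -0.7], [-0.4, 0.1], [0.8, 0.6]]
low [ 0.5842 -0.087   0.0462] rel [-0.0015  0.0071 -0.0902] along e -0.0012 across 0.0002
[ 0.51191693 -0.10112538  0.038     ] [ 0.65973897 -0.07387175  0.038     ] [ 0.58582795 -0.08749857  0.038     ] 10.446192039410693 0.15031338896392998
screw mid across -0.0005487698573725932 0.00023447247214876028
mouth far corner across 0.00882464725364217 -0.06854627443920973
mouth far corner across 0.009381572717078422 0.06927941507376338
```

```bash
cat > ov.py <<'E'
from h import *
import fit
cs=optics.get_calibration("scene")
def overlay(img,c,x0,y0,k,plates,foot,fn):
    fx,fy,ya=foot
    a=np.radians(ya);e=np.array([np.cos(a),np.sin(a),0]);yr=np.array([-np.sin(a),np.cos(a),0]);f=np.array([fx,fy,.038])
    D=lambda P:[tuple(((q+.5-[x0,y0])*k).astype(int)) for q in proj(c,np.array(P))]
    for hx,hy,col in [(.084,.032,(255,0,0)),(.0655,.006,(0,255,0)),(.0695,.010,(0,255,255))]:
        q=D([f+e*s*hx+yr*t*hy for s,t in [(1,1),(1,-1),(-1,-1),(-1,1)]])
        cv2.polylines(img,[np.array(q)],True,col,1)
    if plates is not None:
        o,R=fit.plate(plates[:4],plates[4])
        for y in (-5,5):
            L=np.array([(-60,y,-57.5),(60,y,-57.5),(60,y,22.5),(25,y,22.5),(25,y,57.5),(-25,y,57.5),(-25,y,22.5),(-60,y,22.5)])/1000
            cv2.polylines(img,[np.array(D(o+L@R.T))],True,(255,0,255) if y>0 else (0,0,255),1)
    cv2.imwrite(fn,img)
if __name__=="__main__":
    p=[.5843,-.0875,.1037,np.radians(9.91),np.radians(-.48)]
    F=(.5857,-.0872,10.3)
    overlay(cv2.imread("pics/w14c.png"),np.load("w14c.npy",allow_pickle=True).item(),180,180,2.8,p,F,"pics/ow14.png")
    overlay(cv2.imread("pics/s14.png"),cs,320,170,5.4,p,F,"pics/os14.png")
E
python3 ov.py
```

```text
(no output)
```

View pics/ow14.png

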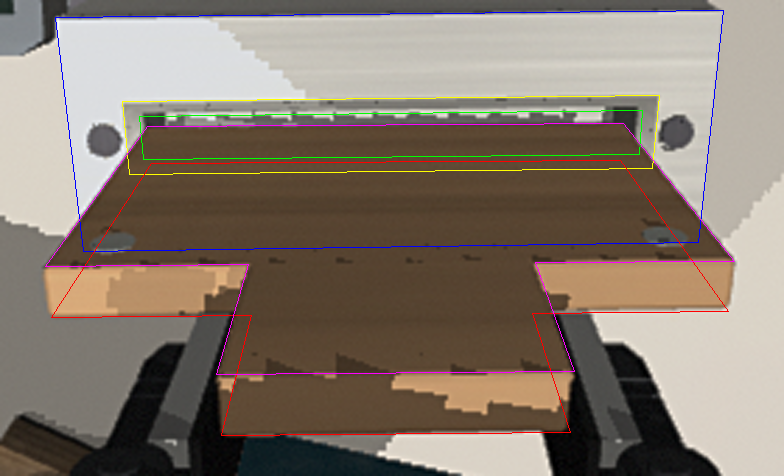

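View pics/os14.png

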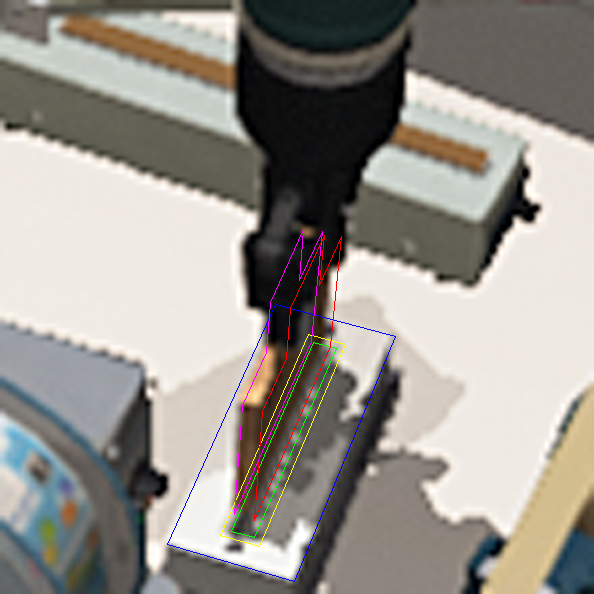

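Call:
step_arm:
  motion:
    - {"tx": -0.01,"ty": 0.03,"tz": 0.0,"roll": -0.06,"grip": 0}
    - {"tx": -0.01,"ty": 0.03,"tz": 0.05,"roll": -0.06,"grip": 0}
    - {"tx": -0.01,"ty": 0.03,"tz": 0.1,"roll": -0.06,"grip": 0}
    - {"tx": -0.01,"ty": 0.03,"tz": 0.15,"roll": -0.06,"grip": 0}
    - {"tx": -0.01,"ty": 0.03,"tz": 0.2,"roll": -0.06,"grip": 0}
    - {"tx": -0.01,"ty": 0.03,"tz": 0.2,"roll": -0.06,"grip": 0}
    - {"tx": -0.01,"ty": 0.03,"tz": 0.2,"roll": -0.06,"grip": 0}
    - {"tx": -0.01,"ty": 0.03,"tz": 0.2,"roll": -0.06,"grip": 0}

```text
time_s: 13.38
ee_pos: [0.5873, -0.0944, 0.1287]
eef_rot: [2.005, 2.401, 0.021]
ft_force: [0.7, -0.8, -1.0]
width: 0.0487
```

```bash
python3 - <<'E'
from h import *
go(.5866,-.0938,.100,10.2)
c=optics.get_calibration("wrist");np.save("w15c.npy",c,allow_pickle=True)
im=optics.get_image("wrist");crop(im,180,180,460,350,2.8,"pics/w15c.png")
im=optics.get_image("scene");crop(im,320,170,430,280,5.4,"pics/s15.png")
E
```

```text
t=13.38 pos [ 0.5873 -0.0944  0.1287] jaw 10.3 tilt 1.08 F [ 0.7 -0.8 -1. ] w 0.0487
MOVE tx 0.020 ty -0.028 tz 0.718 roll 0.02  rows>=0.7
```

View pics/w15c.png

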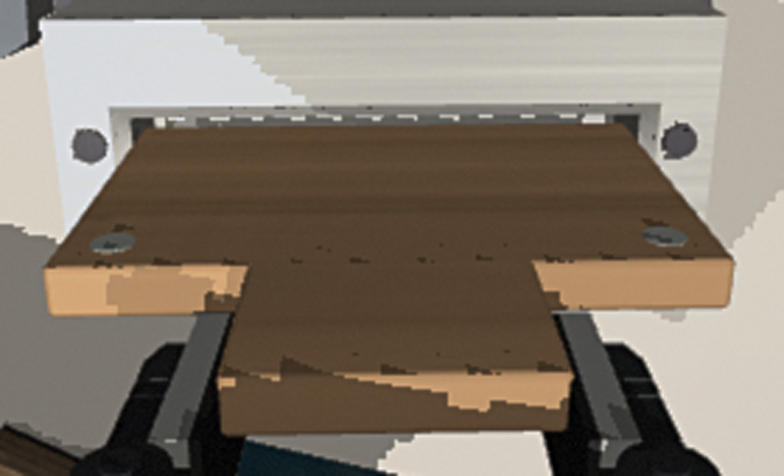

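View pics/s15.png

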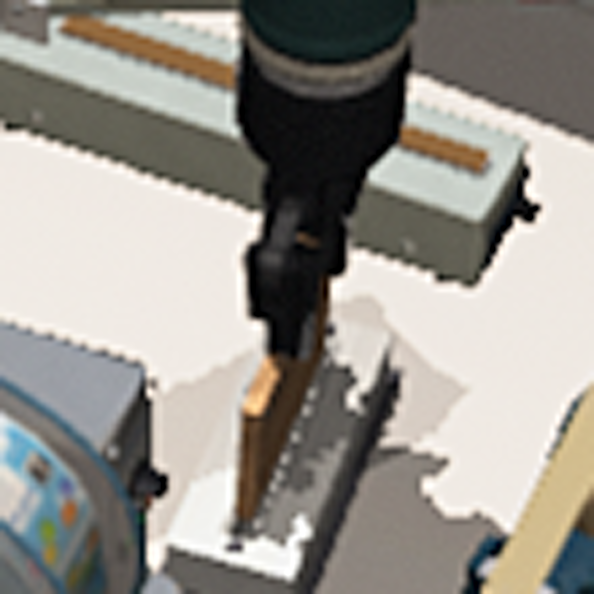

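Call:
step_arm:
  motion:
    - {"tx": 0.01,"ty": -0.01,"tz": 0.03,"roll": 0,"grip": 0}
    - {"tx": 0.01,"ty": -0.01,"tz": 0.06,"roll": 0,"grip": 0}
    - {"tx": 0.01,"ty": -0.01,"tz": 0.09,"roll": 0,"grip": 0}
    - {"tx": 0.01,"ty": -0.01,"tz": 0.12,"roll": 0,"grip": 0}
    - {"tx": 0.01,"ty": -0.01,"tz": 0.12,"roll": 0,"grip": 0}
    - {"tx": 0.01,"ty": -0.01,"tz": 0.12,"roll": 0,"grip": 0}
    - {"tx": 0.01,"ty": -0.01,"tz": 0.12,"roll": 0,"grip": 0}
    - {"tx": 0.01,"ty": -0.01,"tz": 0.12,"roll": 0,"grip": 0}

```text
time_s: 14.15
ee_pos: [0.5871, -0.0947, 0.1255]
eef_rot: [2.005, 2.401, 0.022]
ft_force: [-2.9, -1.0, 10.6]
width: 0.0489
```

```bash
python3 - <<'E'
from h import *
go(.5866,-.0938,.100,10.2);print(sensors.sense()["torque"])
c=optics.get_calibration("wrist");np.save("w16c.npy",c,allow_pickle=True)
im=optics.get_image("wrist");crop(im,180,180,460,350,2.8,"pics/w16c.png")
E
```

```text
t=14.15 pos [ 0.5871 -0.0947  0.1255] jaw 10.3 tilt 1.13 F [-2.9 -1.  10.6] w 0.0489
MOVE tx 0.025 ty -0.022 tz 0.637 roll 0.01  rows>=0.6
[0.09231686 0.94008067 0.08001082]
```

View pics/w16c.png

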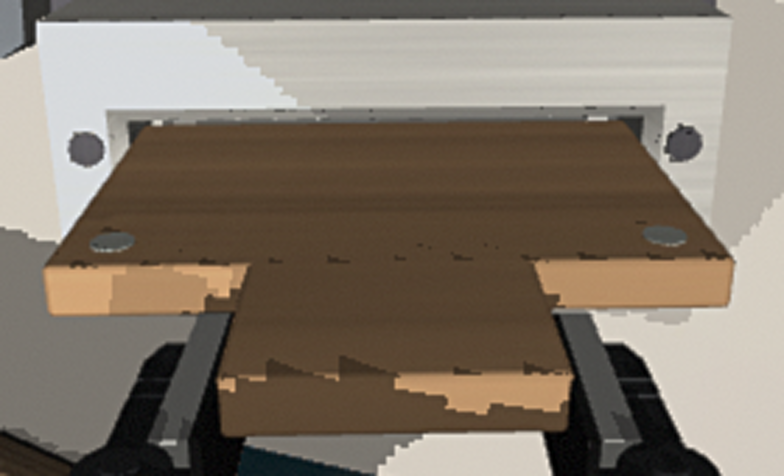

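Call:
step_arm:
  motion:
    - {"tx": 0.02,"ty": 0,"tz": -0.05,"roll": 0,"grip": 0}
    - {"tx": 0.05,"ty": 0,"tz": -0.05,"roll": 0,"grip": 0}
    - {"tx": 0.05,"ty": 0,"tz": -0.02,"roll": 0,"grip": 0}
    - {"tx": 0.05,"ty": 0,"tz": 0.02,"roll": 0,"grip": 0}
    - {"tx": 0.05,"ty": 0,"tz": 0.06,"roll": 0,"grip": 0}
    - {"tx": 0.05,"ty": 0,"tz": 0.1,"roll": 0,"grip": 0}
    - {"tx": 0.05,"ty": 0,"tz": 0.1,"roll": 0,"grip": 0}
    - {"tx": 0.05,"ty": 0,"tz": 0.1,"roll": 0,"grip": 0}

```text
time_s: 14.87
ee_pos: [0.5874, -0.0943, 0.1253]
eef_rot: [2.005, 2.399, 0.025]
ft_force: [-9.2, -1.2, 29.8]
width: 0.0484
```

```bash
python3 - <<'E'
from h import *
go(.5866,-.0938,.100,10.2);print(sensors.sense()["torque"])
c=optics.get_calibration("wrist");np.save("w17c.npy",c,allow_pickle=True)
im=optics.get_image("wrist");crop(im,180,180,460,350,2.8,"pics/w17c.png")
E
```

```text
t=14.87 pos [ 0.5874 -0.0943  0.1253] jaw 10.2 tilt 1.22 F [-9.2 -1.2 29.8] w 0.0484
MOVE tx 0.016 ty -0.031 tz 0.633 roll 0.00  rows>=0.6
[0.20867801 2.47144672 0.13733042]
```

View pics/w17c.png

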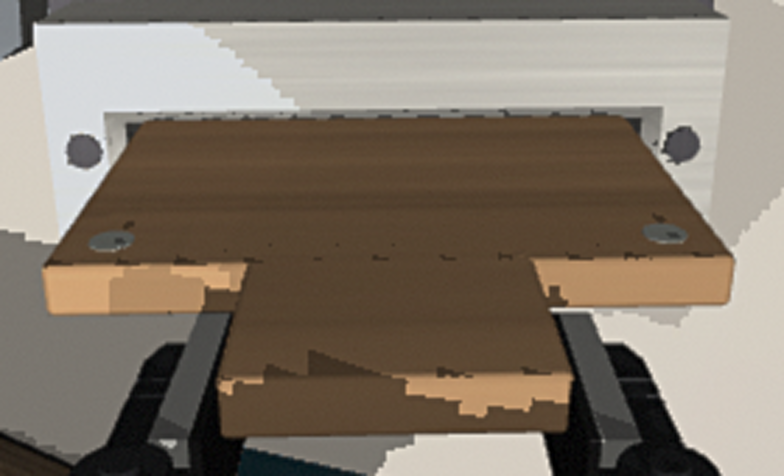

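Call:
step_arm:
  motion:
    - {"tx": 0,"ty": 0,"tz": -0.08,"roll": 0,"grip": 0}
    - {"tx": 0,"ty": 0,"tz": -0.08,"roll": 0,"grip": 0}
    - {"tx": -0.02,"ty": -0.03,"tz": -0.08,"roll": 0,"grip": 0}
    - {"tx": -0.02,"ty": -0.03,"tz": -0.04,"roll": 0,"grip": 0}
    - {"tx": -0.02,"ty": -0.03,"tz": 0,"roll": 0,"grip": 0}
    - {"tx": -0.02,"ty": -0.03,"tz": 0.02,"roll": 0,"grip": 0}
    - {"tx": -0.02,"ty": -0.03,"tz": 0.04,"roll": 0,"grip": 0}
    - {"tx": -0.02,"ty": -0.03,"tz": 0.06,"roll": 0,"grip": 0}

```text
time_s: 15.58
ee_pos: [0.5863, -0.0952, 0.1225]
eef_rot: [2.005, 2.4, 0.024]
ft_force: [-0.3, 0.1, -0.9]
width: 0.0486
```

```bash
python3 - <<'E'
from h import *
go(.5866,-.0938,.100,10.2);print(sensors.sense()["torque"])
c=optics.get_calibration("wrist");np.save("w18c.npy",c,allow_pickle=True)
im=optics.get_image("wrist");crop(im,180,180,460,350,2.8,"pics/w18c.png")
im=optics.get_image("scene");crop(im,320,170,430,280,5.4,"pics/s18.png")
E
```

```text
t=15.58 pos [ 0.5863 -0.0952  0.1225] jaw 10.2 tilt 1.19 F [-0.3  0.1 -0.9] w 0.0486
MOVE tx 0.034 ty 0.003 tz 0.562 roll 0.01  rows>=0.5
[0.03661646 0.05714158 0.00131652]
```

View pics/w18c.png

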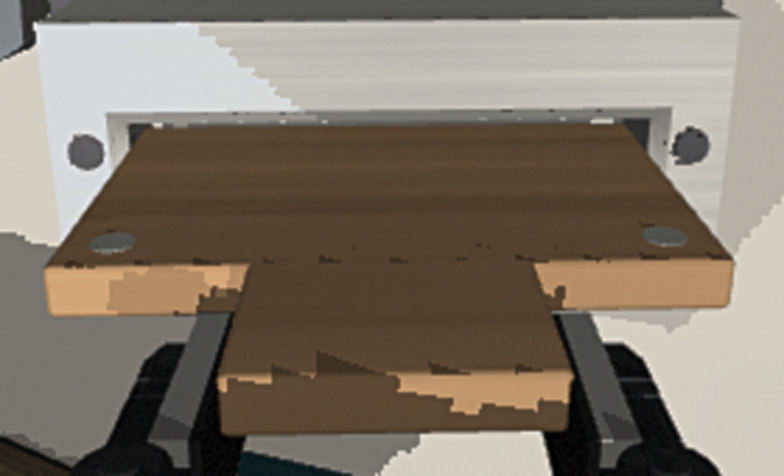

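View pics/s18.png

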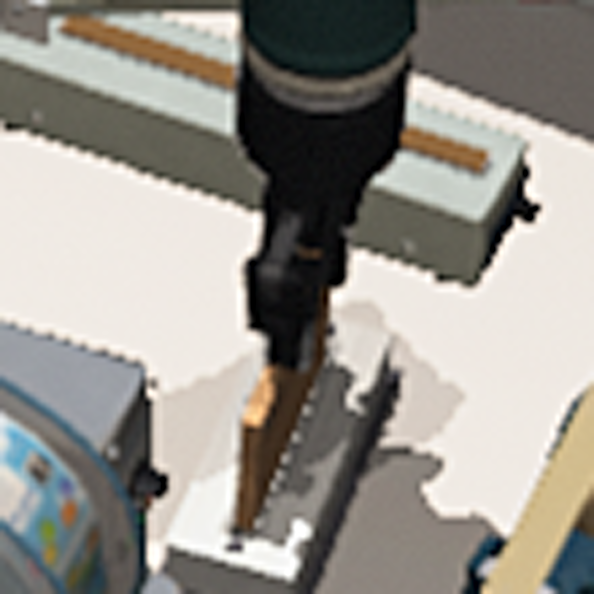

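Depth is now 3 mm past the earlier contact with no force, so the plate has entered the slot. I'll continue down.

Call:
step_arm:
  motion:
    - {"tx": 0,"ty": 0,"tz": 0.03,"roll": 0,"grip": 0}
    - {"tx": 0,"ty": 0,"tz": 0.06,"roll": 0,"grip": 0}
    - {"tx": 0,"ty": 0,"tz": 0.09,"roll": 0,"grip": 0}
    - {"tx": 0,"ty": 0,"tz": 0.12,"roll": 0,"grip": 0}
    - {"tx": 0,"ty": 0,"tz": 0.15,"roll": 0,"grip": 0}
    - {"tx": 0,"ty": 0,"tz": 0.18,"roll": 0,"grip": 0}
    - {"tx": 0,"ty": 0,"tz": 0.21,"roll": 0,"grip": 0}
    - {"tx": 0,"ty": 0,"tz": 0.24,"roll": 0,"grip": 0}

```text
time_s: 16.35
ee_pos: [0.5865, -0.0952, 0.1129]
eef_rot: [2.005, 2.4, 0.024]
ft_force: [0.0, 0.1, -1.9]
width: 0.0484
```

```bash
python3 - <<'E'
from h import *
go(.5866,-.0948,.100,10.2);print(sensors.sense()["torque"])
E
```

```text
t=16.35 pos [ 0.5865 -0.0952  0.1129] jaw 10.2 tilt 1.20 F [ 0.   0.1 -1.9] w 0.0484
MOVE tx 0.010 ty -0.002 tz 0.322 roll 0.00  rows>=0.3
[0.00078846 0.05646075 0.00448997]
```

Call:
step_arm:
  motion:
    - {"tx": 0,"ty": 0,"tz": 0.05,"roll": 0,"grip": 0}
    - {"tx": 0,"ty": 0,"tz": 0.1,"roll": 0,"grip": 0}
    - {"tx": 0,"ty": 0,"tz": 0.15,"roll": 0,"grip": 0}
    - {"tx": 0,"ty": 0,"tz": 0.2,"roll": 0,"grip": 0}
    - {"tx": 0,"ty": 0,"tz": 0.25,"roll": 0,"grip": 0}
    - {"tx": 0,"ty": 0,"tz": 0.29,"roll": 0,"grip": 0}
    - {"tx": 0,"ty": 0,"tz": 0.33,"roll": 0,"grip": 0}
    - {"tx": 0,"ty": 0,"tz": 0.37,"roll": 0,"grip": 0}

```text
time_s: 17.02
ee_pos: [0.5868, -0.0952, 0.0979]
eef_rot: [2.005, 2.4, 0.024]
ft_force: [-0.1, 0.1, -2.3]
width: 0.0483
```

```bash
python3 - <<'E'
from h import *
go(.5866,-.0948,.100,10.2);print(sensors.sense()["torque"])
c=optics.get_calibration("wrist");np.save("w19c.npy",c,allow_pickle=True)
im=optics.get_image("wrist");crop(im,180,180,460,350,2.8,"pics/w19c.png")
E
```

```text
t=17.02 pos [ 0.5868 -0.0952  0.0979] jaw 10.2 tilt 1.20 F [-0.1  0.1 -2.3] w 0.0483
MOVE tx 0.011 ty -0.002 tz -0.053 roll 0.01  rows>=0.1
[-0.00272743  0.04697875  0.04572519]
```

View pics/w19c.png

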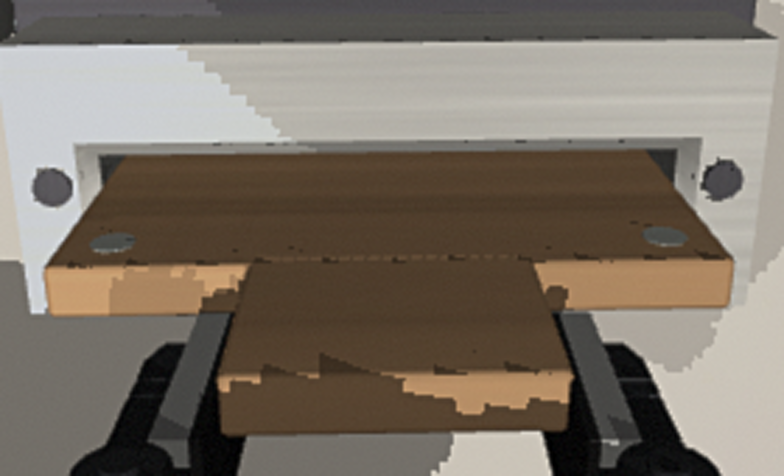

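Call:
step_arm:
  motion:
    - {"tx": 0,"ty": 0,"tz": 0.02,"roll": 0,"grip": 0}
    - {"tx": 0,"ty": 0,"tz": 0.04,"roll": 0,"grip": 0}
    - {"tx": 0,"ty": 0,"tz": 0.06,"roll": 0,"grip": 0}
    - {"tx": 0,"ty": 0,"tz": 0.08,"roll": 0,"grip": 0}
    - {"tx": 0,"ty": 0,"tz": 0.1,"roll": 0,"grip": 0}
    - {"tx": 0,"ty": 0,"tz": 0.12,"roll": 0,"grip": 0}
    - {"tx": 0,"ty": 0,"tz": 0.14,"roll": 0,"grip": 0}
    - {"tx": 0,"ty": 0,"tz": 0.16,"roll": 0,"grip": 0}

```text
time_s: 17.73
ee_pos: [0.5871, -0.0965, 0.0955]
eef_rot: [2.007, 2.399, 0.026]
ft_force: [-14.1, -0.4, 38.4]
width: 0.0485
```

```bash
python3 - <<'E'
from h import *
go(.5866,-.0948,.09,10.2);print(sensors.sense()["torque"])
im=optics.get_image("scene");crop(im,320,170,430,280,5.4,"pics/s20.png")
E
```

```text
t=17.73 pos [ 0.5871 -0.0965  0.0955] jaw 10.2 tilt 1.24 F [-14.1  -0.4  38.4] w 0.0485
MOVE tx 0.045 ty -0.006 tz 0.138 roll -0.00  rows>=0.1
[0.25644758 3.29255521 0.11307217]
```

View pics/s20.png

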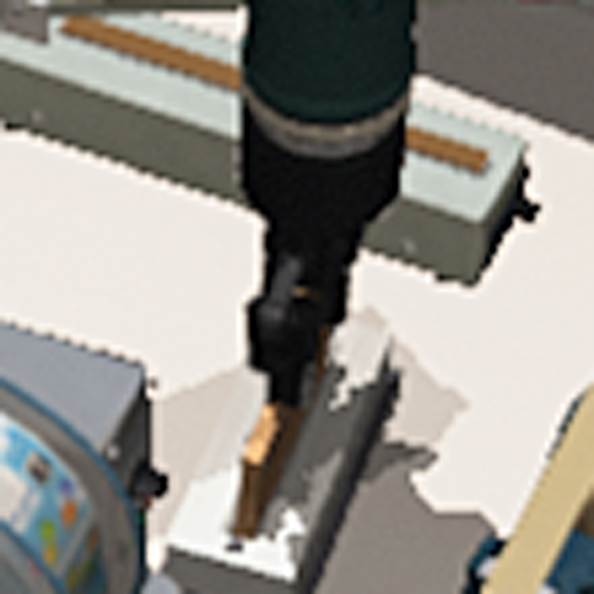

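Call:
step_arm:
  motion:
    - {"tx": 0.02,"ty": 0,"tz": -0.03,"roll": 0,"grip": 0}
    - {"tx": 0.02,"ty": 0,"tz": -0.03,"roll": 0,"grip": 40}
    - {"tx": 0.02,"ty": 0,"tz": -0.03,"roll": 0,"grip": 80}
    - {"tx": 0.02,"ty": 0,"tz": -0.03,"roll": 0,"grip": 85}
    - {"tx": 0.02,"ty": 0,"tz": -0.05,"roll": 0,"grip": 85}
    - {"tx": 0.02,"ty": 0,"tz": -0.5,"roll": 0,"grip": 85}
    - {"tx": 0.02,"ty": 0,"tz": -1.0,"roll": 0,"grip": 85}
    - {"tx": 0.02,"ty": 0,"tz": -1.3,"roll": 0,"grip": 85}

```text
time_s: 18.45
ee_pos: [0.5863, -0.0963, 0.1487]
eef_rot: [2.006, 2.398, 0.027]
ft_force: [0.4, -0.2, 0.4]
width: 0.0728
```

```bash
python3 - <<'E'
from h import *
c=optics.get_calibration("wrist");np.save("w21c.npy",c,allow_pickle=True)
im=optics.get_image("wrist");crop(im,120,150,520,400,2,"pics/w21c.png")
im=optics.get_image("scene");crop(im,320,170,430,280,5.4,"pics/s21.png")
go(.5866,-.087,.125,10.2)
E
```

```text
t=18.55 pos [ 0.5872 -0.0963  0.1494] jaw 10.2 tilt 1.47 F [ 0.3 -1.1 -0.1] w 0.0727
MOVE tx 0.232 ty 0.010 tz 0.611 roll -0.00  rows>=0.6
```

View pics/w21c.png

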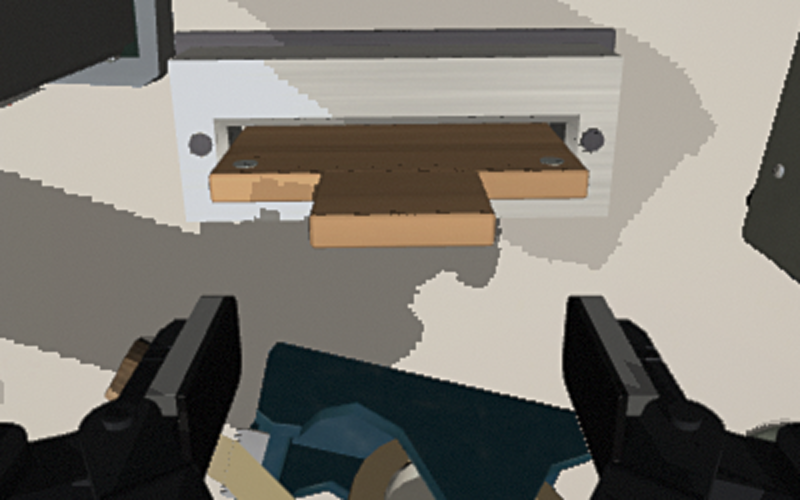

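View pics/s21.png

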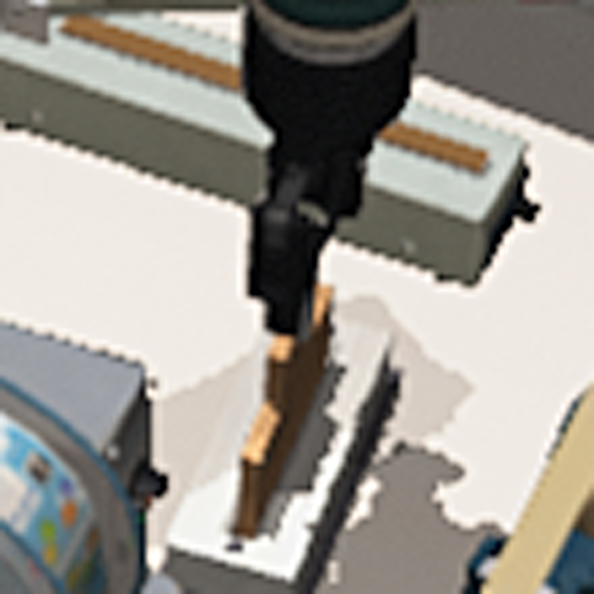

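```bash
cat > f21.py <<'E'
from fitw import *
def f21(fn,P,tcp,x0=120,y0=150,k=2):
    c=np.load(fn,allow_pickle=True).item()
    q=lambda u,v:(u/k+x0-.25,v/k+y0-.25)
    L=[(-60,5,22.5),(60,5,22.5),(-60,-5,22.5),(60,-5,22.5),(-25,5,57.5),(25,5,57.5),(-25,-5,57.5),(25,-5,57.5)]
    runw(c,[(l,q(*p)) for l,p in zip(L,P)],np.array(tcp))
E
python3 - <<'E'
from f21 import *
f21("w21c.npy",[(210,176),(587,170),(212,201),(587,198),(311,214),(494,213),(311,247),(494,245)],[.5867,-.0963,.149])
E
```

```text
[ 0.5859 -0.0887  0.0617] yaw lean [10.32  0.2 ]
[[-0.0, -1.4], [0.3, -0.3], [0.4, 0.8], [-1.0, 0.3], [-0.6, -0.0], [0.6, -0.6], [0.2, 0.4], [-0.2, 0.3]]
low [ 0.586  -0.0889  0.0042] rel [-0.0007  0.0074 -0.1448] along e 0.0001 across -0.0019
```

Call:
step_arm:
  motion:
    - {"tx": 0.1,"ty": 0,"tz": 0,"roll": 0,"grip": 0}
    - {"tx": 0.2,"ty": 0,"tz": 0,"roll": 0,"grip": 0}
    - {"tx": 0.2,"ty": 0,"tz": 0,"roll": 0,"grip": 0}
    - {"tx": 0.2,"ty": 0,"tz": 0,"roll": 0,"grip": 0}
    - {"tx": 0.2,"ty": 0,"tz": 0,"roll": 0,"grip": 0}
    - {"tx": 0.2,"ty": 0,"tz": 0.2,"roll": 0,"grip": 0}
    - {"tx": 0.2,"ty": 0,"tz": 0.4,"roll": 0,"grip": 0}
    - {"tx": 0.2,"ty": 0,"tz": 0.5,"roll": 0,"grip": 0}

```text
time_s: 19.22
ee_pos: [0.5855, -0.0883, 0.1277]
eef_rot: [2.006, 2.398, 0.028]
ft_force: [-0.7, -0.0, -0.4]
width: -0.0
```

```bash
python3 - <<'E'
from h import *
go(.5866,-.087,.123,10.2)
im=optics.get_image("wrist");crop(im,120,150,520,400,2,"pics/w22c.png")
E
```

```text
t=19.22 pos [ 0.5855 -0.0883  0.1277] jaw 10.2 tilt 1.36 F [-0.7 -0.  -0.4] w -0.0000
MOVE tx 0.026 ty 0.029 tz 0.119 roll -0.00  rows>=0.1
```

View pics/w22c.png

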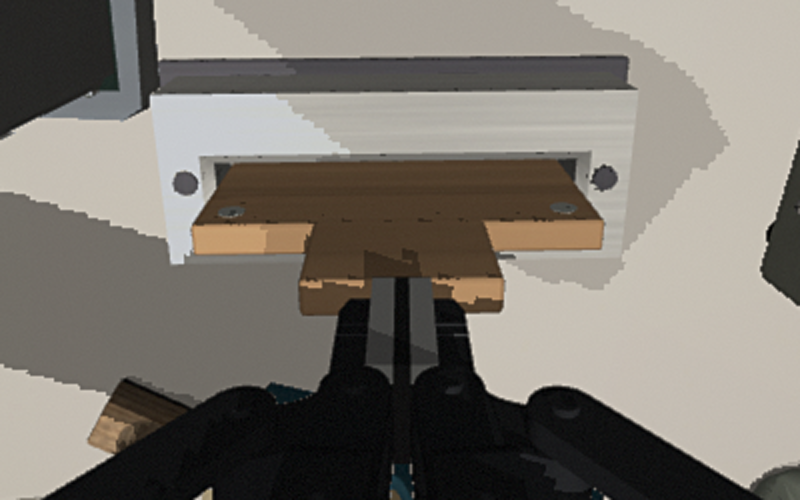

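Call:
step_arm:
  motion:
    - {"tx": 0,"ty": 0,"tz": 0.03,"roll": 0,"grip": 0}
    - {"tx": 0,"ty": 0,"tz": 0.06,"roll": 0,"grip": 0}
    - {"tx": 0,"ty": 0,"tz": 0.09,"roll": 0,"grip": 0}
    - {"tx": 0,"ty": 0,"tz": 0.12,"roll": 0,"grip": 0}
    - {"tx": 0,"ty": 0,"tz": 0.14,"roll": 0,"grip": 0}
    - {"tx": 0,"ty": 0,"tz": 0.16,"roll": 0,"grip": 0}
    - {"tx": 0,"ty": 0,"tz": 0.18,"roll": 0,"grip": 0}
    - {"tx": 0,"ty": 0,"tz": 0.18,"roll": 0,"grip": 0}

```text
time_s: 19.93
ee_pos: [0.5857, -0.0893, 0.123]
eef_rot: [2.007, 2.397, 0.029]
ft_force: [-8.0, -0.9, 20.6]
width: -0.0002
```

Contact came at TCP z = 0.123 m with 20 N, which is exactly the tab-top height for a fully home plate. I'll retreat and go to the selector.

Call:
step_arm:
  motion:
    - {"tx": 0,"ty": 0,"tz": -0.5,"roll": 0,"grip": 0}
    - {"tx": 0,"ty": 0,"tz": -1.4,"roll": 0,"grip": 0}
    - {"tx": 0,"ty": 0,"tz": -2.4,"roll": 0,"grip": 0}
    - {"tx": 0,"ty": 0,"tz": -3.4,"roll": 0,"grip": 0}
    - {"tx": 0,"ty": 0,"tz": -4.4,"roll": 0,"grip": 0}
    - {"tx": 0.3,"ty": -0.2,"tz": -5.2,"roll": 0,"grip": 0}
    - {"tx": 1.0,"ty": -0.4,"tz": -5.3,"roll": 0,"grip": 0}
    - {"tx": 1.9,"ty": -0.5,"tz": -5.3,"roll": 0,"grip": 0}

```text
time_s: 20.6
ee_pos: [0.5483, -0.0217, 0.3379]
eef_rot: [2.011, 2.387, 0.036]
ft_force: [0.3, 0.6, 0.2]
width: -0.0003
```

```bash
python3 - <<'E'
from h import *
go(.43,.24,.30,20)
E
```

```text
t=20.60 pos [ 0.5483 -0.0217  0.3379] jaw 9.8 tilt 1.75 F [0.3 0.6 0.2] w -0.0003
MOVE tx 6.950 ty -1.832 tz 0.888 roll -1.71  rows>=6.9
```

Call:
step_arm:
  motion:
    - {"tx": 0.9,"ty": -0.3,"tz": 0,"roll": -0.2,"grip": 0}
    - {"tx": 1.8,"ty": -0.5,"tz": 0,"roll": -0.5,"grip": 0}
    - {"tx": 2.7,"ty": -0.8,"tz": 0,"roll": -0.8,"grip": 0}
    - {"tx": 3.6,"ty": -1.0,"tz": 0,"roll": -1.1,"grip": 0}
    - {"tx": 4.5,"ty": -1.3,"tz": 0.2,"roll": -1.4,"grip": 0}
    - {"tx": 5.4,"ty": -1.5,"tz": 0.4,"roll": -1.7,"grip": 0}
    - {"tx": 6.3,"ty": -1.75,"tz": 0.6,"roll": -1.7,"grip": 0}
    - {"tx": 6.95,"ty": -1.83,"tz": 0.85,"roll": -1.7,"grip": 0}

```text
time_s: 21.27
ee_pos: [0.428, 0.2431, 0.3019]
eef_rot: [1.786, 2.558, 0.036]
ft_force: [1.1, -1.6, -0.1]
width: 0.0002
```

```bash
python3 - <<'E'
from h import *
im=optics.get_image("top");crop(im,310,170,430,280,5,"pics/t23.png");cv2.imwrite("pics/t23f.png",im[:,:,::-1])
c=optics.get_calibration("wrist");np.save("w23c.npy",c,allow_pickle=True)
im=optics.get_image("wrist");cv2.imwrite("pics/w23.png",im[:,:,::-1])
go(.43,.24,.30,20)
E
```

```text
t=21.37 pos [0.4271 0.2443 0.3002] jaw 20.4 tilt 1.62 F [-0.5 -0.2 -0.4] w 0.0003
MOVE tx -0.125 ty 0.029 tz 0.006 roll 0.07  rows>=0.1
```

View pics/w23.png

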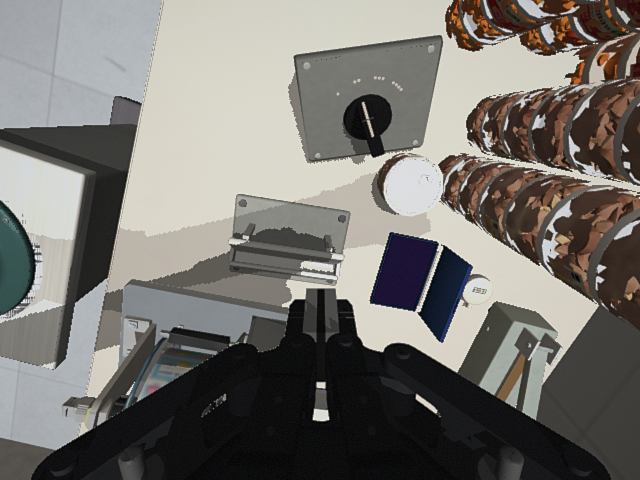

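View pics/t23.png

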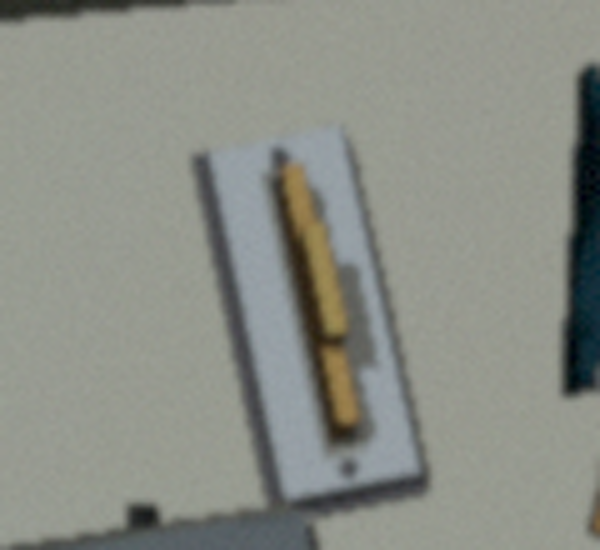

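```bash
cat > sel.py <<'E'
from h import *
from scipy.optimize import least_squares
ct=optics.get_calibration("top")
def model(x,y,yaw):
    r=np.array([np.cos(yaw),np.sin(yaw),0]);f=np.array([np.sin(yaw),-np.cos(yaw),0]) # front horiz dir
    b=np.array([x,y,0]);k=np.array([0,0,1.])
    W=.065;D=.0525
    C=dict(bl=b-r*W-f*D+k*.097,br=b+r*W-f*D+k*.097,fl=b-r*W+f*D+k*.025,fr=b+r*W+f*D+k*.025)
    s=np.arctan2(72,105);th=np.radians(35)
    n=f*np.sin(th)+k*np.cos(th);u=-f*np.cos(th)+k*np.sin(th)
    return C,r,u,n,b
if __name__=="__main__":
    cw=np.load("w23c.npy",allow_pickle=True).item()
    T=lambda u,v:(u/2.9+135-.3,v/2.9+180-.3)
    obs=[("bl",cw,(295,55)),("br",cw,(442,36)),("fr",cw,(423,154)),("fl",cw,(308,163)),
     ("br",ct,T(22,292)),("bl",ct,T(98,445)),("fr",ct,T(168,238)),("fl",ct,T(245,380))]
    def res(p):
        C=model(*p)[0];return np.concatenate([proj(c,C[n])[0]-uv for n,c,uv in obs])
    f=least_squares(res,[.45,.34,.38],loss="soft_l1");print(f.x,np.degrees(f.x[2]));print(res(f.x).round(1).reshape(-1,2).tolist())
    C,r,u,n,b=model(*f.x)
    fc=b+np.array([0,0,.061])
    # knob: skirt centre top at 10mm off face, find in-face coords by pixel of skirt centre
    def k(p,h):return fc+r*p[0]+u*p[1]+n*h
    im=cv2.imread("pics/w23.png");crop(im[:,:,::-1],280,20,460,175,4.2,"pics/w23k.png")
    np.save("sel.npy",f.x)
E
python3 sel.py
```

```text
[0.4445432  0.35183613 0.47601849] 27.27385033404528
[[0.5, 0.1], [-1.8, 0.6], [-4.2, -4.6], [2.3, -0.2], [0.2, -0.1], [-1.0, -0.0], [1.5, -0.5], [-0.8, -0.6]]
```

View pics/w23k.png

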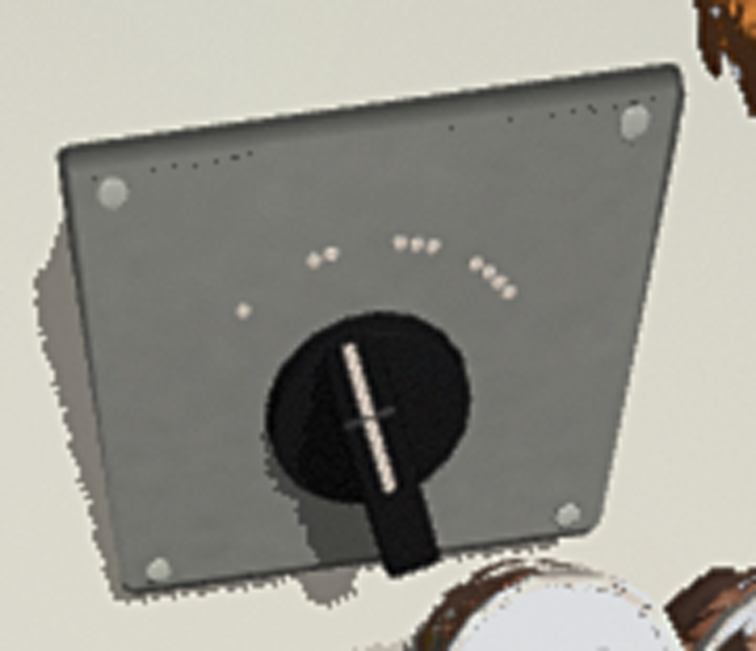

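```bash
sed -i 's/(295,55)/(294,55.5)/;s/(442,36)/(442.2,35.3)/;s/(423,154)/(422.5,147)/;s/(308,163)/(308.4,160.5)/' sel.py
cat >> sel.py <<'E'
    S=lambda u,v:(u/4.2+280-.4,v/4.2+20-.4)
    # unknown knob face coords (a,b) & phi: skirt centre (h=10), bar: pointer top end (x=25,h=40) at cross, tail top end
    def kp(p):
        a,b_,phi=p;x=u*np.cos(phi)+r*np.sin(phi);y=np.cross(n,x);o=fc+r*a+u*b_
        return o,x,y
    ob=[((0,0,10),(368,408)),((25,0,40),(370,415)),((-25,7,40),(385,577)),((-25,-7,40),(440,560)),((25,0,12),(348,345))]
    def rk(p):
        o,x,y=kp(p);return np.concatenate([proj(cw,o+(x*l[0]+y*l[1]+n*l[2])/1000)[0]-S(*uv) for l,uv in ob])
    g=least_squares(rk,[0,0,-.26],loss="soft_l1");print("knob",g.x,np.degrees(g.x[2]),rk(g.x).round(1).reshape(-1,2).tolist())
    o,x,y=kp(g.x);Cc=o+n*.025;print("C",Cc,"r",r,"u",u,"n",n)
    np.savez("knob.npz",C=Cc,r=r,u=u,n=n)
E
python3 sel.py
```

```text
[0.44418984 0.35260617 0.48597437] 27.844280588484374
[[1.0, -0.6], [-2.6, -0.5], [-3.3, 1.0], [2.4, 2.1], [-0.3, 0.5], [-1.0, 0.2], [0.8, -0.4], [-1.0, -0.7]]
knob [ 1.79098438e-04 -6.49925750e-03 -2.48427234e-01] -14.23383202850688 [[0.3, 2.4], [-0.4, -1.0], [0.2, 0.7], [0.1, 0.4], [-0.2, -1.6]]
C [0.45353234 0.33530314 0.07775098] r [0.88422027 0.46707014 0.        ] u [-0.38260146  0.72431084  0.57357644] n [ 0.26790043 -0.50716791  0.81915204]
```

```bash
python3 - <<'E'
from h import *
go(.4187,.3413,.14,27.8)
E
```

```text
t=21.37 pos [0.4271 0.2443 0.3002] jaw 20.4 tilt 1.62 F [-0.5 -0.2 -0.4] w 0.0003
MOVE tx 2.367 ty 0.538 tz 4.008 roll -1.23  rows>=4.5
```

Call:
step_arm:
  motion:
    - {"tx": 0.5,"ty": 0.1,"tz": 0.4,"roll": -0.4,"grip": 0}
    - {"tx": 1.1,"ty": 0.3,"tz": 1.0,"roll": -0.8,"grip": 0}
    - {"tx": 1.7,"ty": 0.4,"tz": 1.7,"roll": -1.2,"grip": 0}
    - {"tx": 2.2,"ty": 0.5,"tz": 2.4,"roll": -1.23,"grip": 0}
    - {"tx": 2.37,"ty": 0.54,"tz": 3.1,"roll": -1.23,"grip": 0}
    - {"tx": 2.37,"ty": 0.54,"tz": 3.7,"roll": -1.23,"grip": 0}
    - {"tx": 2.37,"ty": 0.54,"tz": 4.0,"roll": -1.23,"grip": 0}
    - {"tx": 2.37,"ty": 0.54,"tz": 4.0,"roll": -1.23,"grip": 0}

```text
time_s: 22.03
ee_pos: [0.418, 0.3395, 0.138]
eef_rot: [1.613, 2.672, 0.021]
ft_force: [-0.2, -0.1, 0.9]
width: -0.0002
```

```bash
python3 - <<'E'
from h import *
go(.4187,.3413,.089,27.8)
c=optics.get_calibration("wrist");im=optics.get_image("wrist").copy()
k=np.load("knob.npz");C,r,u,n=[k[a] for a in "Crun"]
ph=np.radians(-14.2);x=u*np.cos(ph)+r*np.sin(ph);y=np.cross(n,x)
for h in (-15,15):
    q=proj(c,np.array([C+(x*a+y*b+n*h)/1000 for a,b in [(25,7),(25,-7),(-25,-7),(-25,7)]]))
    cv2.polylines(im,[q.astype(int)],True,(255,0,0),1)
cv2.imwrite("pics/w24.png",im[:,:,::-1])
E
```

```text
t=22.03 pos [0.418  0.3395 0.138 ] jaw 27.8 tilt 1.42 F [-0.2 -0.1  0.9] w -0.0002
MOVE tx 0.046 ty 0.009 tz 1.226 roll -0.00  rows>=1.2
```

View pics/w24.png

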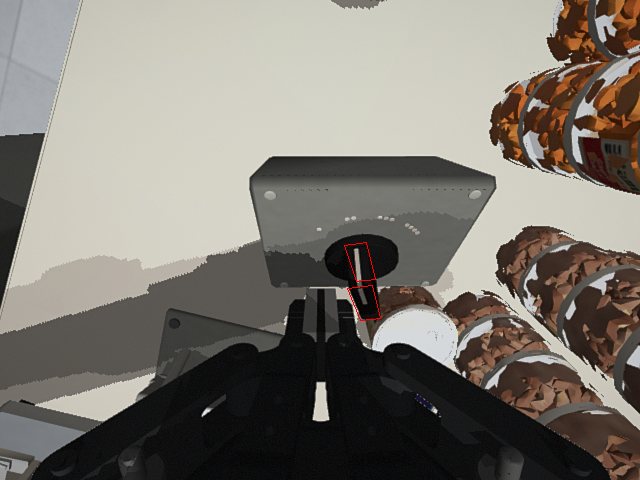

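Call:
step_arm:
  motion:
    - {"tx": 0.04,"ty": 0,"tz": 0.3,"roll": 0,"grip": 0}
    - {"tx": 0.04,"ty": 0,"tz": 0.6,"roll": 0,"grip": 0}
    - {"tx": 0.04,"ty": 0,"tz": 0.85,"roll": 0,"grip": 0}
    - {"tx": 0.04,"ty": 0,"tz": 1.05,"roll": 0,"grip": 0}
    - {"tx": 0.04,"ty": 0,"tz": 1.15,"roll": 0,"grip": 0}
    - {"tx": 0.04,"ty": 0,"tz": 1.22,"roll": 0,"grip": 0}
    - {"tx": 0.04,"ty": 0,"tz": 1.22,"roll": 0,"grip": 0}
    - {"tx": 0.04,"ty": 0,"tz": 1.22,"roll": 0,"grip": 0}

```text
time_s: 22.75
ee_pos: [0.4197, 0.3418, 0.0912]
eef_rot: [1.613, 2.671, 0.026]
ft_force: [0.1, -0.2, 0.1]
width: 0.0
```

```bash
python3 - <<'E'
from h import *
go(.4320,.3483,.089,27.8)
im=optics.get_image("wrist");crop(im,200,130,520,370,2.4,"pics/w25.png")
E
```

```text
t=22.75 pos [0.4197 0.3418 0.0912] jaw 27.7 tilt 1.56 F [ 0.1 -0.2  0.1] w 0.0000
MOVE tx 0.001 ty 0.345 tz 0.063 roll -0.01  rows>=0.3
```

View pics/w25.png

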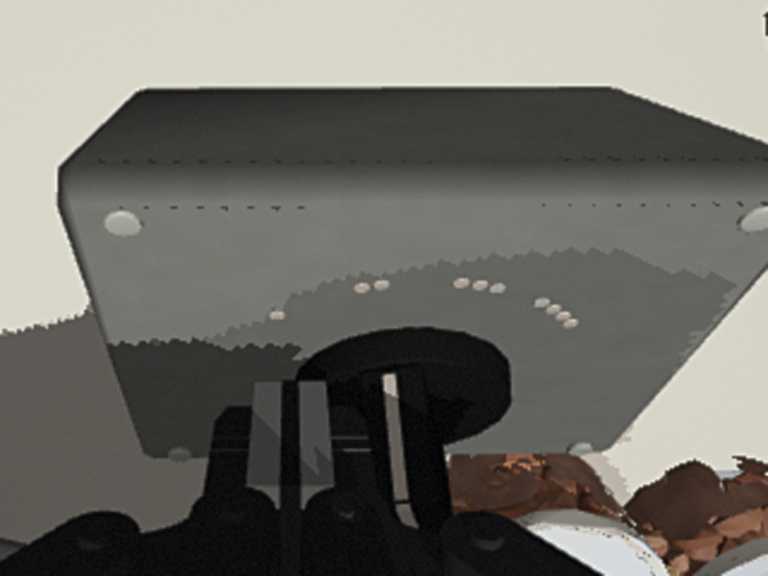

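Call:
step_arm:
  motion:
    - {"tx": 0,"ty": 0.05,"tz": 0.04,"roll": 0,"grip": 0}
    - {"tx": 0,"ty": 0.1,"tz": 0.05,"roll": 0,"grip": 0}
    - {"tx": 0,"ty": 0.15,"tz": 0.05,"roll": 0,"grip": 0}
    - {"tx": 0,"ty": 0.2,"tz": 0.05,"roll": 0,"grip": 0}
    - {"tx": 0,"ty": 0.25,"tz": 0.05,"roll": 0,"grip": 0}
    - {"tx": 0,"ty": 0.3,"tz": 0.05,"roll": 0,"grip": 0}
    - {"tx": 0,"ty": 0.35,"tz": 0.05,"roll": 0,"grip": 0}
    - {"tx": 0,"ty": 0.37,"tz": 0.05,"roll": 0,"grip": 0}

```text
time_s: 23.47
ee_pos: [0.4336, 0.3495, 0.0899]
eef_rot: [1.612, 2.67, 0.029]
ft_force: [-0.5, 1.0, 0.9]
width: 0.0
```

```bash
python3 - <<'E'
from h import *
go(.4320,.3483,.089,27.8)
im=optics.get_image("wrist");crop(im,200,130,520,370,2.4,"pics/w26.png")
E
```

```text
t=23.47 pos [0.4336 0.3495 0.0899] jaw 27.8 tilt 1.66 F [-0.5  1.   0.9] w 0.0000
MOVE tx -0.008 ty -0.049 tz 0.020 roll -0.01  rows>=0.1
```

View pics/w26.png

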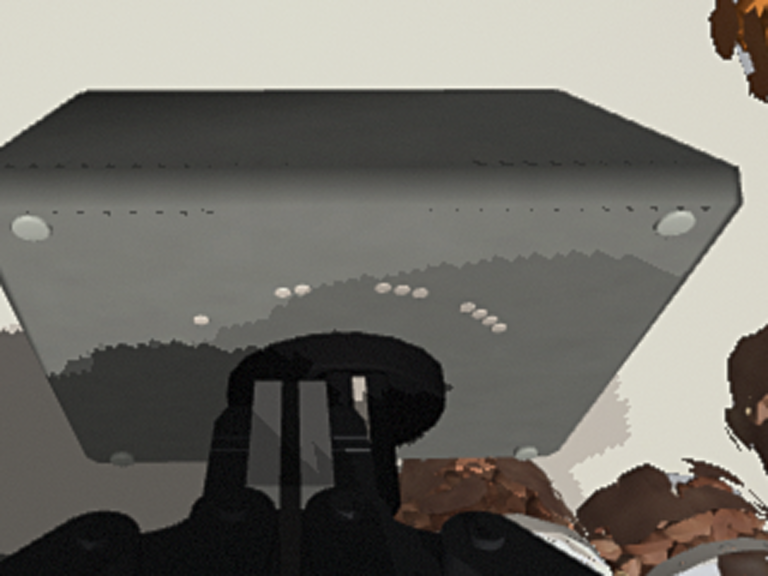

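Call:
step_arm:
  motion:
    - {"tx": 0,"ty": -0.15,"tz": 0,"roll": 0,"grip": 0}
    - {"tx": 0,"ty": -0.35,"tz": 0,"roll": 0,"grip": 0}
    - {"tx": 0,"ty": -0.4,"tz": -0.4,"roll": 0,"grip": 0}
    - {"tx": 0,"ty": -0.4,"tz": -1.1,"roll": 0,"grip": 0}
    - {"tx": -0.4,"ty": -0.4,"tz": -1.9,"roll": 0,"grip": 0}
    - {"tx": -0.9,"ty": -0.4,"tz": -2.7,"roll": 0,"grip": 0}
    - {"tx": -1.5,"ty": -0.4,"tz": -3.5,"roll": 0,"grip": 20}
    - {"tx": -2.0,"ty": -0.4,"tz": -4.3,"roll": 0,"grip": 50}

```text
time_s: 24.18
ee_pos: [0.4519, 0.2686, 0.2636]
eef_rot: [1.613, 2.669, 0.03]
ft_force: [0.0, 0.9, -0.5]
width: 0.0235
```

```bash
python3 - <<'E'
from h import *
im=optics.get_image("top");crop(im,135,180,405,380,2.9,"pics/t27.png");cv2.imwrite("pics/t27f.png",im[:,:,::-1])
c=optics.get_calibration("wrist");im=optics.get_image("wrist")
k=np.load("knob.npz");C,r,u,n=[k[a] for a in "Crun"]
im=im.copy();crop(im,270,10,470,180,3.8,"pics/w27.png")
print(proj(c,C))
ph=np.radians(15);x=u*np.cos(ph)+r*np.sin(ph);y=np.cross(n,x)
q=proj(c,np.array([C+(x*a+y*b+n*15)/1000 for a,b in [(25,7),(25,-7),(-25,-7),(-25,7)]]))
big=cv2.imread("pics/w27.png");cv2.polylines(big,[((q+.5-[270,10])*3.8).astype(int)],True,(0,0,255),1);cv2.imwrite("pics/w27.png",big)
im=optics.get_image("scene");cv2.imwrite("pics/s27.png",im[:,:,::-1])
go(.43,.24,.3)
E
```

```text
[[342.74266731 138.65438944]]
t=24.33 pos [0.4538 0.2694 0.265 ] jaw 27.5 tilt 2.03 F [ 0.1 -0.2 -0.7] w 0.0427
MOVE tx -0.384 ty -0.837 tz -0.901 roll 0.00  rows>=1.2
```

View pics/w27.png

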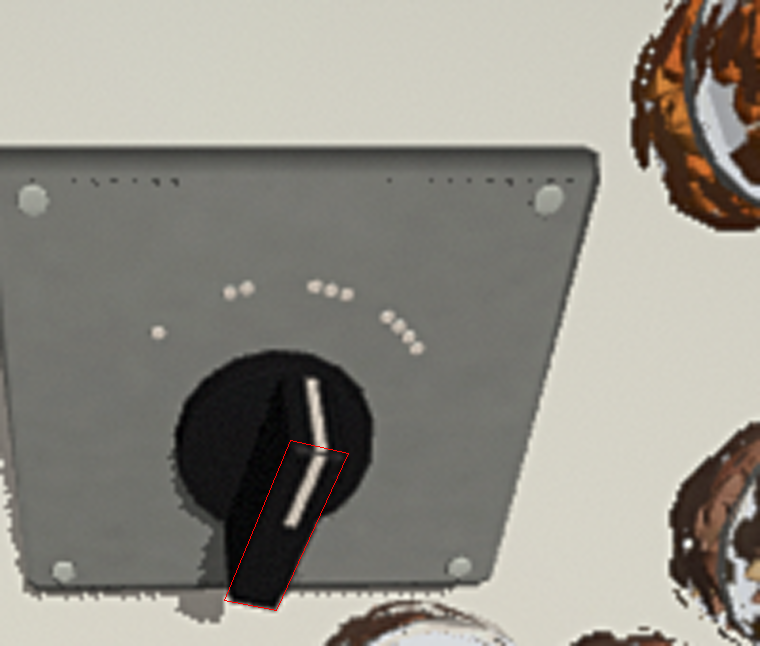

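View pics/t27.png

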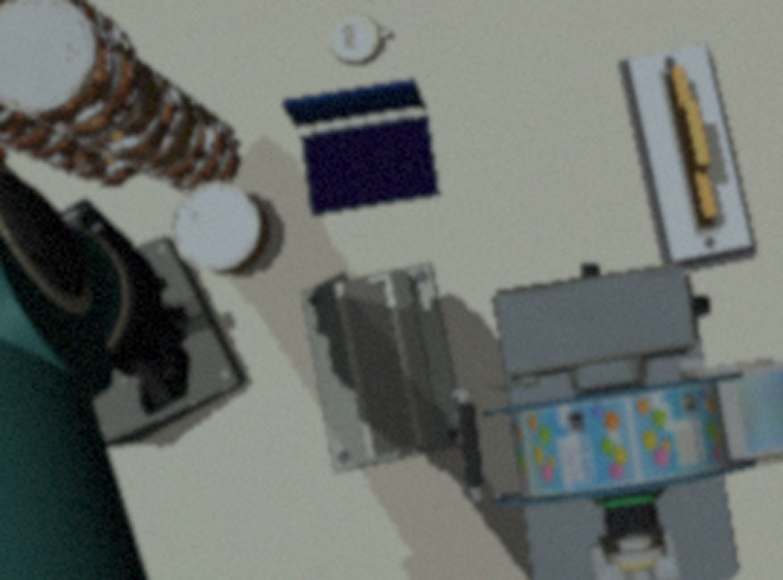

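View pics/s27.png

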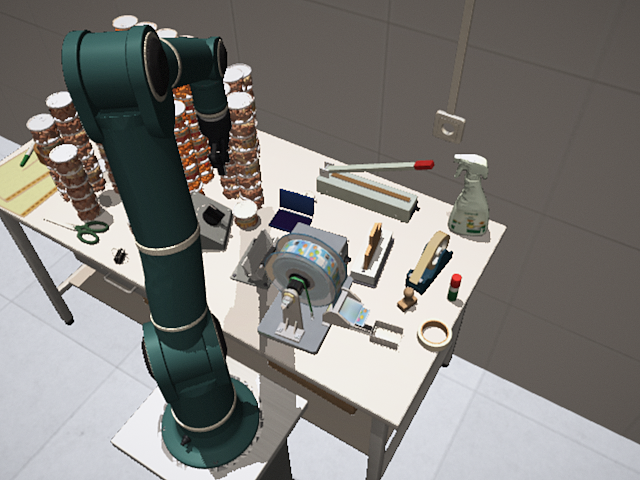

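The knob matches the predicted outline at mark three. The can at (218,226), the counter at (357,38) and the plate in its slot look right. I'll hold still once and then hand in.

Call:
step_arm:
  motion:
    - {"tx": 0,"ty": 0,"tz": -0.2,"roll": 0,"grip": 60}
    - {"tx": 0,"ty": 0,"tz": -0.3,"roll": 0,"grip": 60}
    - {"tx": 0,"ty": 0,"tz": -0.3,"roll": 0,"grip": 60}
    - {"tx": 0,"ty": 0,"tz": -0.3,"roll": 0,"grip": 60}
    - {"tx": 0,"ty": 0,"tz": -0.3,"roll": 0,"grip": 60}
    - {"tx": 0,"ty": 0,"tz": -0.3,"roll": 0,"grip": 60}
    - {"tx": 0,"ty": 0,"tz": -0.3,"roll": 0,"grip": 60}
    - {"tx": 0,"ty": 0,"tz": -0.3,"roll": 0,"grip": 60}

```text
time_s: 25.0
ee_pos: [0.4533, 0.2693, 0.2766]
eef_rot: [1.616, 2.665, 0.038]
ft_force: [0.4, 0.5, -0.5]
width: 0.0513
```

```bash
python3 -c "
from station import workorder,sensors
print(sensors.sense()['joint_vel'].round(3));print(workorder.finish_job())"
```

```text
[-0.    -0.002  0.002 -0.002 -0.002  0.001 -0.   ]
the job is handed in; nothing more can be done
None
```

Both parts of the job are done, and I handed it in at about 25 s of the 61 s allowed.

- **Divider:** I drew the plate out of the rack by its tab, squared it upright against the side of the foot, lowered it into the slot and released it. I then pressed down on the tab with shut fingers.
- **Knob:** It started at mark two. I pushed its pointer end round, and it clicked to mark three.

**Last checks:**
- **Seating depth:** Pressing the tab met resistance at 0.123 m with 20 N, which is exactly the height for a plate pushed fully home.
- **Plate position:** The camera fit gave a lean of 0.2° and the plate within about 0.1 mm of the middle along the slot. The same fit put it 1.9 mm off across the slot, more than the 1 mm of play allows. It also put its centre 4 mm lower than the press did. I trust the press, since one wrist view is only good to a few millimetres.
- **Knob angle:** In the wrist picture the knob matched the predicted outline at mark three.
- **Other things:** The can and counter showed no movement in the top view. I checked the tape roll only by eye, in the scene picture. The arm was still, clear of everything and holding nothing.

**What went wrong on the way:** My first try at turning the plate upright in the slot slid out over the chamfer. The upright plate then caught on the slot mouth before going in. The highest wrist force I read was about 65 N, against the 120 N limit.

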